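# Put the disc-cutter punches back in their graded tray

### The arm

A 6-joint arm with a two-finger parallel gripper is mounted at the origin on the work surface. World frame = base frame: x ahead of the robot, y to its left, z up, the work surface at z = 0. Lengths are in mm, angles in rad, forces in N, time in s.
With the tool pointing down it reaches from about 275 to 1000 mm from the base axis. Payload 8.4 kg.
Tool frame: the origin (TCP) lies at the very end of the fingers, on their centre line; the grasp point (between the pads) lies 19 mm behind it (r.pinch_z is the distance from the TCP to the grasp point, in mm); z points along the fingers, y is the direction in which the jaws open and shut (so a half turn about z gives the same grasp; the last joint's range is limited). The gripper opens to 85 mm and grips with 20 to 120 N. Pads are 22 mm wide; open, the fingers measure 114 mm over their backs; the gripper's body (76 mm by 85 mm) begins 54 mm behind the grasp point. The pads swing forward as they close: fully open they stand 13 mm farther back than shut.
Start: joints at [1.211, 0.353, 1.633, -0, 1.155, -0.002], TCP at [218.883, 585.421, 231.281] pointing down, gripper open.
Joint ranges: [-2.63, 2.63], [-0.92, 2.1], [0.06, 2.66], [-1.3, 4.44], [0, 2.69], [-3.02, 3.02]. Speed limits (rad/s): [2.22, 2.22, 2.79, 3.14, 3.14, 3.14].

### API

Orientations are given as [roll, pitch, yaw] about the fixed x, y, z axes, in that order (R = Rz(yaw) Ry(pitch) Rx(roll)).
In Python, from rig import r, optics gives the robot as it stands.
- The arm moves only by the shell command python3 -m creep 'ROWS' [FORCE]. ROWS is JSON, a list of rows, each an object with "dp": the shift along the tool's x, y, z in mm, a list of three; "angular": the turn, a rotation vector about the tool's x, y, z in rad, a list of three; "fingers": the finger opening in mm, from 0 to 85.4. In form: [{"dp": [dx, dy, dz], "angular": [wx, wy, wz], "fingers": fingers}, ...]. A call has 1 to 5 rows; each row is the pose to reach, as a shift and turn from the pose commanded when the call began, along the tool's axes at that moment; what a row does not reach only later rows make up. A row lasts 1/12 s, in which the tool goes at most 41.7 mm and 7.16 degrees, less where a joint would pass 70% of its speed; a pose out of reach is approached as far as the arm can. A call with a gripper value outside its range is refused whole. The fingers move at their own pace and stop on an object; FORCE is the grip in N (left out, the last holds). Time passes only in rows, so rows that repeat a pose let the fingers close. It gives the time, the measured TCP pose, the force and the opening at its end, in the units of the state.
- r.sense(): the state, without advancing time (a new reading comes with each control period).
- optics.grab_frame(name): name is "scene" or "side" or "wrist"; returns the picture (384x512x3 uint8, blue, green, red); there is no depth.
- optics.camera_params(name): a dict with "fx", "fy", "cx", "cy" (pixels), "distortion" ([k1, k2, p1, p2, k3] as OpenCV has them; the pictures are not rectified), "eye" and "rotation" of the camera in the world; the wrist camera has in their place "T_tool_cam" (4x4, takes a point from camera to tool coordinates, whose origin is the TCP and whose axes are the flange's). Camera axes: x right, y up, looking along -z (the intrinsics and any distortion apply to the point x, -y, -z); pixel columns grow to the right and rows downward; lengths in mm; the calibration is good to about 2 mm. A picture is of the moment at which its call begins: read the wrist's pose just before it. camera_params takes no time and is no camera call.
- r.sign_off(): hands the job in, once; it reports no verdict.
The state is a dict: "clock": time; "qpos": joint angles; "qvel": joint speeds; "joint_efforts": joint torques, N m; "eef_pos": TCP position; "tcp_rot": TCP orientation; "contact_force": force on the tool from outside, world axes, zero at the start; "wrist_torque": the same for the moment, N m; "opening": opening from 0.0 (shut) to 1.0 (fully open).
Only numpy, scipy, OpenCV 4.12 (cv2) and the standard library are available. Lean on these libraries where they do the work, as an engineer would, in place of code of your own. Each camera call takes 0.05 s, during which the arm holds its last target.

### The job

Put the five steel punches of the disc cutter back in their wooden tray in order of size, one to a compartment: the thinnest in the narrowest compartment, and so on up to the thickest in the widest. Leave each one standing upright on the tray's floor, do not knock any of them over on the way, and leave the disc cutter, the mallet and the red-lidded pot where they are.

Things in the scene. Friction and masses are not known exactly. Their poses are not given: they have to be found in the camera images.
- punch_14: Loose upright steel disc-cutting punch: plain round bar 14 mm in diameter and 60 mm tall (the top 8 mm is 3 mm smaller in diameter), dark line 46 to 49 mm up; about 71 g. Stands on its flat cutting end at every start. Origin: centre of its underside; z is its axis, pointing up.
- punch_21: Loose upright steel disc-cutting punch: plain round bar 21 mm in diameter and 60 mm tall (the top 8 mm is 3 mm smaller in diameter), dark line 46 to 49 mm up; about 160 g. Stands on its flat cutting end at every start. Origin: centre of its underside; z is its axis, pointing up.
- punch_28: Loose upright steel disc-cutting punch: plain round bar 28 mm in diameter and 60 mm tall (the top 8 mm is 3 mm smaller in diameter), dark line 46 to 49 mm up; about 285 g. Stands on its flat cutting end at every start. Origin: centre of its underside; z is its axis, pointing up.
- punch_36: Loose upright steel disc-cutting punch: plain round bar 36 mm in diameter and 60 mm tall (the top 8 mm is 3 mm smaller in diameter), dark line 46 to 49 mm up; about 471 g. Stands on its flat cutting end at every start. Origin: centre of its underside; z is its axis, pointing up.
- punch_44: Loose upright steel disc-cutting punch: plain round bar 44 mm in diameter and 60 mm tall (the top 8 mm is 3 mm smaller in diameter), dark line 46 to 49 mm up; about 704 g. Stands on its flat cutting end at every start. Origin: centre of its underside; z is its axis, pointing up.
- tray: Low oblong wooden tray, fixed to the bench at any angle: 68 mm (its x) by 257 mm (its y), rim and dividers 16 mm above the bench, floor 8 mm above the bench, all walls 4 mm thick. Five compartments in one row along its y axis, each 60 mm deep in x, growing in width from its -y end to its +y end. Widths along y 32, 39, 46, 54, 62 mm; compartment centres at tray x = 0 and y = -108.5, -69, -22.5, +31.5, +93.5 mm. Origin: centre of its underside; z up.
- disc_cutter: Bystander: the disc cutter, a steel block of two plates, 64 mm (x) by 191 mm (y) and 41 mm tall, with five round holes in its upper plate. Origin: centre of its underside.
- mallet: Bystander: brass-headed mallet lying on the bench, 270 mm long along its x, round head 38 mm in diameter and 62 mm long, centred 100 mm to +x of the origin, wooden handle to -x. Origin: on the bench under the handle's line.
- pot: Bystander: small round clear pot with a red lid, 50 mm in diameter, 38 mm tall, loose among the punches. Origin: centre of its underside.
Things that resemble listed ones, but are neither listed nor needed, are in the scene too. Leave any green or purple look-alike of the punch_21 alone.

How it is judged:
By the outcome, as a careful person would: the job done as asked, in the order asked, and still so for the second after the job is handed in, with the robot touching nothing.
It also fails if it takes over 120 s, if anything falls off the work surface, if the arm or the gripper's body presses on something with over 40 N, if the wrist force passes 120 N, or if a joint passes its speed limit or range.

## Working session

There is one attempt and no reset: what is moved stays moved. The work goes in short steps, Python scripts to look and compute and a shell command to move; the robot and the scene stay as the last step left them, time stands still between calls to the robot, and variables do not carry over. Pictures are saved under pics/ and viewed, and the job is handed in when it is done.

```bash
ls; mkdir -p pics; python3 - <<'E'
from rig import r, optics
import cv2
s=r.sense()
print({k:(v if not hasattr(v,'round') else v) for k,v in s.items()}, r.pinch_z)
for n in ("scene","side","wrist"):
    cv2.imwrite(f"pics/{n}0.png",optics.grab_frame(n)); print(n,optics.camera_params(n))
E
```

```text
pics
{'clock': 0.0, 'qpos': array([ 1.21060132e+00,  3.53641837e-01,  1.63413172e+00,  6.48073183e-06,
        1.15520039e+00, -2.38139532e-03]), 'qvel': array([-0.0006355 ,  0.00088395,  0.00067567, -0.00087314,  0.00141221,
        0.00152607]), 'joint_efforts': array([-2.88922609e-03, -6.05256057e+01, -3.42068410e+01, -2.49786199e-04,
        9.41894104e-03,  9.10558788e-05]), 'eef_pos': array([218.71194393, 584.97625547, 230.56665796]), 'tcp_rot': array([-3.14021139e+00, -9.21480951e-06,  2.78377642e+00]), 'contact_force': array([1.18444953, 0.38416809, 0.06391669]), 'wrist_torque': array([-0.03621634, -0.06568227, -0.01826752]), 'opening': 1.0006660198357904} 18.700000000000003
scene {'fx': 352.4956055121376, 'fy': 352.4956055121376, 'cx': 258.7112663347062, 'cy': 189.53115813061828, 'distortion': array([0.00562221, 0.        , 0.        , 0.        , 0.        ]), 'eye': array([1094.84466433, -473.04473223,  556.89396332]), 'rotation': array([0.97090705, 0.00528422, 0.77491678])}
side {'fx': 472.3907356481835, 'fy': 472.3907356481835, 'cx': 251.83672769330119, 'cy': 196.71737277887257, 'distortion': array([-0.16200442,  0.        ,  0.        ,  0.        ,  0.        ]), 'eye': array([ 399.71537897, -947.87767586,  695.65901968]), 'rotation': array([ 0.99717746, -0.00494657, -0.17869041])}
wrist {'fx': 319.22608660097126, 'fy': 319.22608660097126, 'cx': 252.5577576344531, 'cy': 188.39974006629964, 'distortion': array([-0.0360045,  0.       ,  0.       ,  0.       ,  0.       ]), 'T_tool_cam': array([[-8.20889015e-04,  9.59283486e-01,  2.82443833e-01,
         7.17508535e+01],
       [ 9.99999586e-01,  8.98438935e-04, -1.45051704e-04,
        -6.02837179e-02],
       [-3.92904241e-04,  2.82443597e-01, -9.59283827e-01,
        -1.43798426e+02],
       [ 0.00000000e+00,  0.00000000e+00,  0.00000000e+00,
         1.00000000e+00]])}
```

View pics/scene0.png

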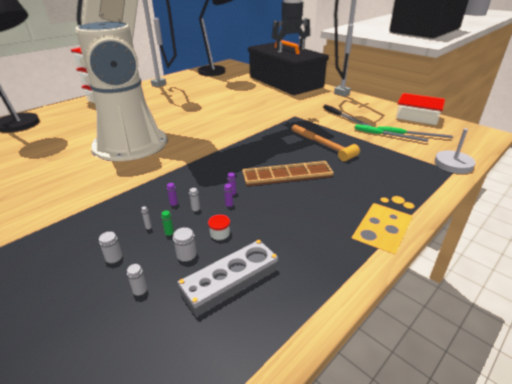

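View pics/side0.png

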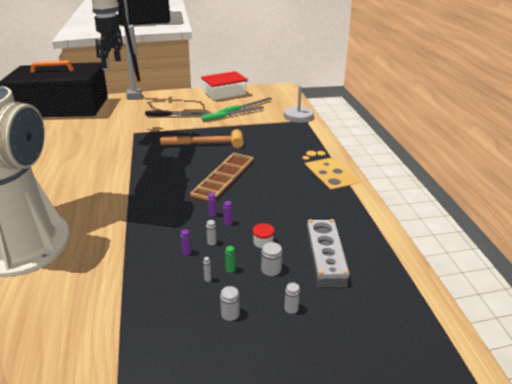

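View pics/wrist0.png

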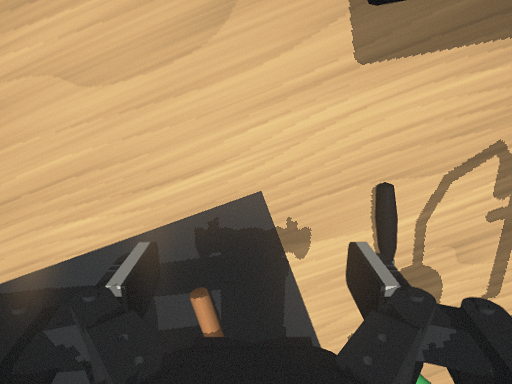

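```bash
cat > h.py <<'E'
import numpy as np, cv2
from scipy.spatial.transform import Rotation as R
from rig import r, optics
def cam(n, s=None):
    p=optics.camera_params(n)
    K=np.array([[p['fx'],0,p['cx']],[0,p['fy'],p['cy']],[0,0,1]]); d=np.array(p['distortion'])
    if n=='wrist':
        s=s or r.sense(); T=np.array(p['T_tool_cam']); Rt=R.from_euler('xyz',s['tcp_rot']).as_matrix()
        M=Rt@T[:3,:3]; e=Rt@T[:3,3]+s['eef_pos']
    else: M=R.from_euler('xyz',p['rotation']).as_matrix(); e=np.array(p['eye'])
    return K,d,M@np.diag([1,-1,-1]),e
def proj(P,c):
    K,d,M,e=c
    Pc=(np.atleast_2d(P)-e)@M
    return cv2.projectPoints(Pc.reshape(-1,1,3),np.zeros(3),np.zeros(3),K,d)[0].reshape(-1,2)
def rays(px,c):
    K,d,M,e=c
    u=cv2.undistortPoints(np.array(px,float).reshape(-1,1,2),K,d).reshape(-1,2)
    v=np.c_[u,np.ones(len(u))]@M.T
    return v/np.linalg.norm(v,axis=1)[:,None]
def plane(px,z,c):
    v=rays(px,c); e=c[3]; return e+v*((z-e[2])/v[:,2])[:,None]
def tri(a,ca,b,cb):
    va,vb=rays([a],ca)[0],rays([b],cb)[0]
    A=np.c_[va,-vb]; t=np.linalg.lstsq(A,cb[3]-ca[3],rcond=None)[0]
    p,q=ca[3]+t[0]*va,cb[3]+t[1]*vb
    return (p+q)/2,np.linalg.norm(p-q)
E
python3 - <<'E'
from h import *
for n in ('scene','side'):
    im=cv2.imread(f'pics/{n}0.png'); c=cam(n)
    print(n,proj([[0,0,0],[218,585,231],[500,0,0]],c).round(0).tolist())
    hsv=cv2.cvtColor(im,cv2.COLOR_BGR2HSV)
    mask=((hsv[...,1]<60)&(hsv[...,2]>75)).astype(np.uint8)
    x0,y0,x1,y1=(90,170,300,310) if n=='scene' else (180,190,370,330)
    m=np.zeros_like(mask); m[y0:y1,x0:x1]=mask[y0:y1,x0:x1]
    k,l,st,ce=cv2.connectedComponentsWithStats(m)
    for i in range(1,k):
        if st[i,4]>40: print(i,st[i].tolist(),ce[i].round(1).tolist())
    cv2.imwrite(f'pics/{n}_crop.png',cv2.resize(im[y0:y1,x0:x1],None,fx=3.5,fy=3.5,interpolation=cv2.INTER_CUBIC))
E
```

```text
scene [[130.0, 143.0], [290.0, 54.0], [224.0, 202.0]]
22 [163, 178, 18, 25, 72] [173.0, 188.5]
41 [90, 184, 210, 126, 17810] [195.2, 261.7]
49 [279, 184, 20, 13, 51] [288.9, 189.0]
side [[20.0, 244.0], [112.0, 70.0], [222.0, 224.0]]
6 [205, 219, 12, 27, 251] [210.5, 231.7]
7 [307, 219, 43, 62, 1862] [327.1, 249.8]
10 [253, 235, 30, 41, 800] [269.2, 255.1]
14 [202, 256, 9, 26, 192] [206.5, 268.4]
15 [284, 282, 16, 32, 438] [291.4, 297.3]
16 [219, 285, 21, 36, 632] [229.2, 302.4]
```

View pics/scene_crop.png

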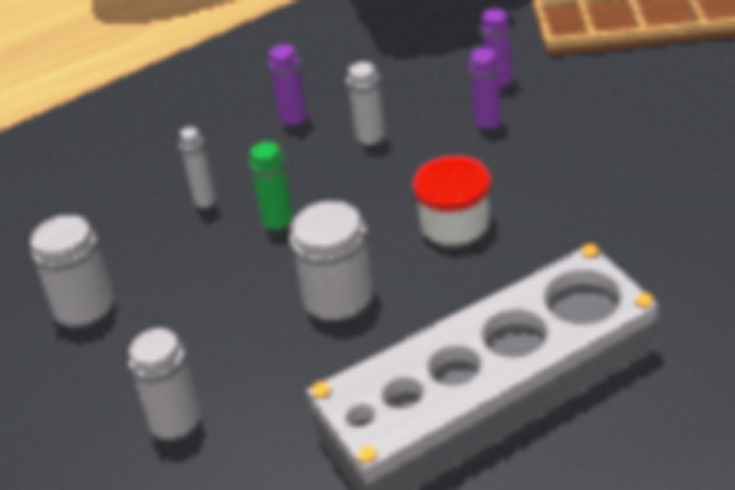

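View pics/side_crop.png

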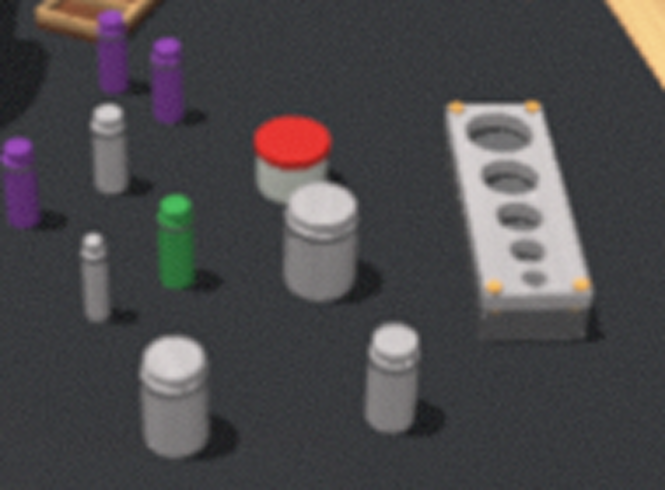

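```bash
python3 - <<'E'
from h import *
C={}
for n in ('scene','side'):
    im=cv2.imread(f'pics/{n}0.png'); c=cam(n)
    hsv=cv2.cvtColor(im,cv2.COLOR_BGR2HSV)
    mask=((hsv[...,1]<70)&(hsv[...,2]>100)).astype(np.uint8)
    x0,y0,x1,y1=(90,180,300,310) if n=='scene' else (180,190,370,330)
    m=np.zeros_like(mask); m[y0:y1,x0:x1]=mask[y0:y1,x0:x1]
    m=cv2.morphologyEx(m,cv2.MORPH_CLOSE,np.ones((3,3)))
    k,l,st,ce=cv2.connectedComponentsWithStats(m)
    for i in range(1,k):
        if st[i,4]>60: print(n,i,st[i].tolist(),ce[i].round(1).tolist(), plane([ce[i]],30,c).round(0).tolist()); C.setdefault(n,[]).append((ce[i],st[i]))
cs,cd=cam('scene'),cam('side')
for a,sa in C['scene']:
    for b,sb in C['side']:
        P,g=tri(a,cs,b,cd)
        if g<8 and 15<P[2]<45: print(a.round(),b.round(),P.round(1),round(g,1),
          'width mm', round(sb[2]*np.linalg.norm(P-cd[3])/472,1))
E
```

```text
scene 4 [189, 187, 10, 24, 185] [193.8, 198.1] [[461.0, -68.0, 30.0]]
scene 16 [141, 206, 10, 23, 135] [145.4, 216.9] [[440.0, -195.0, 30.0]]
scene 17 [173, 227, 22, 34, 629] [184.1, 243.0] [[581.0, -184.0, 30.0]]
scene 18 [209, 227, 21, 13, 175] [219.3, 233.6] [[613.0, -111.0, 30.0]]
scene 19 [98, 231, 23, 32, 521] [109.4, 245.9] [[473.0, -301.0, 30.0]]
scene 20 [177, 240, 101, 68, 2831] [226.3, 272.3] [[710.0, -175.0, 30.0]]
scene 21 [126, 263, 20, 32, 445] [135.8, 278.2] [[595.0, -308.0, 30.0]]
side 3 [206, 219, 9, 26, 200] [210.4, 231.6] [[464.0, -66.0, 30.0]]
side 4 [307, 219, 42, 60, 1765] [327.1, 249.0] [[713.0, -175.0, 30.0]]
side 5 [253, 235, 29, 41, 737] [269.0, 254.8] [[582.0, -171.0, 30.0]]
side 6 [203, 256, 7, 26, 138] [206.4, 268.4] [[442.0, -193.0, 30.0]]
side 7 [285, 282, 15, 31, 389] [291.5, 296.9] [[598.0, -305.0, 30.0]]
side 8 [220, 286, 19, 35, 550] [229.0, 302.4] [[475.0, -299.0, 30.0]]
[194. 198.] [210. 232.] [464.1 -69.3  32.4] 0.5 width mm 21.0
[145. 217.] [206. 268.] [ 442.  -195.1   31.7] 0.7 width mm 14.9
[109. 246.] [229. 302.] [ 475.1 -301.4   32.2] 0.8 width mm 37.4
[226. 272.] [327. 249.] [ 712.2 -177.2   32.5] 0.6 width mm 94.6
[136. 278.] [292. 297.] [ 597.7 -308.3   32.7] 0.5 width mm 29.9
```

```bash
python3 - <<'E'
from h import *
for n,(x0,y0,x1,y1) in (('scene',(225,150,350,200)),('side',(180,140,270,210))):
    im=cv2.imread(f'pics/{n}0.png'); c=cam(n)
    hsv=cv2.cvtColor(im,cv2.COLOR_BGR2HSV)
    mask=((hsv[...,1]>70)&(hsv[...,0]<30)&(hsv[...,2]>70)).astype(np.uint8)
    m=np.zeros_like(mask); m[y0:y1,x0:x1]=mask[y0:y1,x0:x1]
    k,l,st,ce=cv2.connectedComponentsWithStats(m); i=1+st[1:,4].argmax(); print(st[i])
    ct=cv2.findContours((l==i).astype(np.uint8),0,2)[0][0]
    hull=cv2.convexHull(ct); ap=cv2.approxPolyDP(hull,3,True)[:,0]
    print(n,ap.tolist()); print(plane(ap,16,c).round(0).tolist())
    cv2.imwrite(f'pics/{n}_tray.png',cv2.resize(im[y0:y1,x0:x1],None,fx=6,fy=6,interpolation=cv2.INTER_CUBIC))
E
```

```text
[ 242  160   92   26 1552]
scene [[333, 171], [332, 176], [246, 185], [243, 168], [322, 160]]
[[629.0, 310.0, 16.0], [643.0, 285.0, 16.0], [499.0, 81.0, 16.0], [426.0, 139.0, 16.0], [567.0, 341.0, 16.0]]
[ 190  152   64   50 1326]
side [[253, 157], [217, 197], [204, 201], [190, 196], [233, 152]]
[[633.0, 306.0, 16.0], [499.0, 101.0, 16.0], [463.0, 88.0, 16.0], [428.0, 118.0, 16.0], [578.0, 349.0, 16.0]]
```

View pics/scene_tray.png

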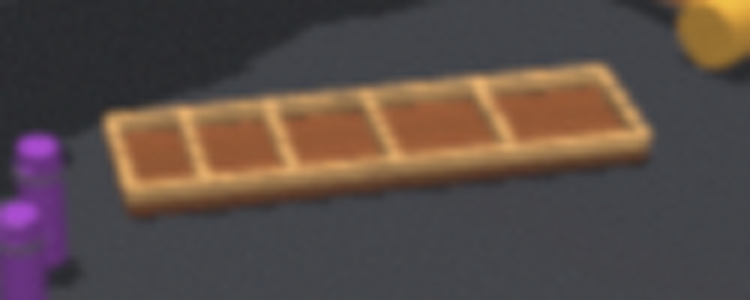

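View pics/side_tray.png

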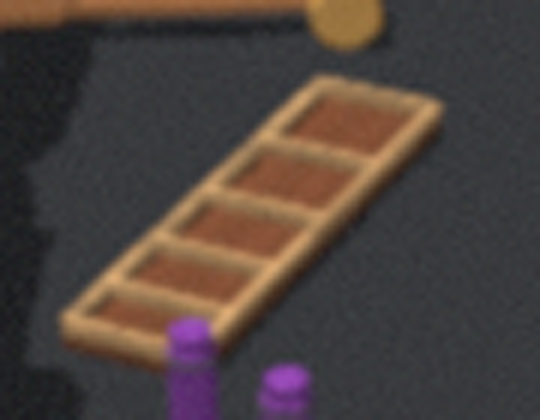

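```bash
cat >> h.py <<'E'
def goto(x,y,z,yaw=None):
    s=r.sense(); Rt=R.from_euler('xyz',s['tcp_rot'])
    D=np.array([x,y,z])-s['eef_pos']; out=Rt.inv().apply(D)
    print('t',round(s['clock'],2),'at',s['eef_pos'].round(1),'yaw',round(s['tcp_rot'][2],3),'rows',round(np.linalg.norm(D)/41.7,1))
    print('dp',out.round(1).tolist())
    if yaw is not None:
        T=R.from_euler('xyz',[np.pi,0,yaw]); print('angular',(Rt.inv()*T).as_rotvec().round(4).tolist())
E
python3 - <<'E'
from h import *
goto(520,215,260,0.963)
E
```

```text
t 0.15 at [218.8 585.1 230.7] yaw 2.784 rows 11.5
dp [-411.8, -241.2, -29.0]
angular [-0.0007, 0.001, 1.8208]
```

```bash
python3 -m creep '[{"dp":[-30,-17,-5],"angular":[0,0,0.12],"fingers":85},{"dp":[-65,-38,-10],"angular":[0,0,0.24],"fingers":85},{"dp":[-100,-58,-15],"angular":[0,0,0.36],"fingers":85},{"dp":[-135,-79,-20],"angular":[0,0,0.48],"fingers":85},{"dp":[-170,-100,-25],"angular":[0,0,0.6],"fingers":85}]' 60; python3 -c "
from h import *
goto(520,215,260,0.963)"
```

```text
clock: 0.57
eef_pos: [343.7, 430.6, 256.3]
tcp_rot: [-3.141, 0.0, 2.179]
contact_force: [-0.1, 0.3, -0.6]
opening: 0.995
t 0.57 at [343.7 430.6 256.3] yaw 2.179 rows 6.7
dp [-277.7, 21.6, -3.7]
angular [-0.0002, 0.0004, 1.2156]
```

```bash
python3 -m creep '[{"dp":[-38,3,0],"angular":[0,0,0.12],"fingers":85},{"dp":[-75,6,-1],"angular":[0,0,0.24],"fingers":85},{"dp":[-113,9,-1],"angular":[0,0,0.36],"fingers":85},{"dp":[-150,12,-2],"angular":[0,0,0.48],"fingers":85},{"dp":[-185,15,-2],"angular":[0,0,0.6],"fingers":85}]' 60; python3 -c "
from h import *
goto(520,215,260,0.963)"
```

```text
clock: 0.98
eef_pos: [462.7, 287.7, 258.4]
tcp_rot: [3.141, 0.0, 1.578]
contact_force: [-0.1, 0.2, 0.9]
opening: 0.993
t 0.98 at [462.7 287.7 258.4] yaw 1.578 rows 2.2
dp [-73.1, 56.8, -1.6]
angular [0.0001, 0.0, 0.6147]
```

```bash
python3 -m creep '[{"dp":[-25,19,0],"angular":[0,0,0.123],"fingers":85},{"dp":[-50,38,-1],"angular":[0,0,0.246],"fingers":85},{"dp":[-73,57,-1],"angular":[0,0,0.369],"fingers":85},{"dp":[-73,57,-1],"angular":[0,0,0.492],"fingers":85},{"dp":[-73,57,-1],"angular":[0,0,0.615],"fingers":85}]' 60; python3 - <<'E'
from h import *
s=r.sense(); im=optics.grab_frame('wrist'); cv2.imwrite('pics/w1.png',im)
c=cam('wrist',s)
hsv=cv2.cvtColor(im,cv2.COLOR_BGR2HSV)
m=((hsv[...,1]>70)&(hsv[...,0]<30)&(hsv[...,2]>60)).astype(np.uint8)
k,l,st,ce=cv2.connectedComponentsWithStats(m)
for i in range(1,k):
    if st[i,4]>300:
        ct=max(cv2.findContours((l==i).astype(np.uint8),0,2)[0],key=len); b=cv2.minAreaRect(ct); print(st[i].tolist(),b); q=plane(cv2.boxPoints(b),16,c); print(q.round(1).tolist(), q.mean(0).round(1))
E
```

```text
clock: 1.4
eef_pos: [520.6, 215.6, 258.9]
tcp_rot: [-3.141, 0.001, 0.96]
contact_force: [-0.4, 0.3, -0.4]
opening: 0.997
[5, 0, 124, 75, 3221] ((64.38088989257812, 29.23503875732422), (29.73104476928711, 137.8406982421875), 55.17551040649414)
[[347.8, 480.0, 16.0], [508.7, 462.0, 16.0], [508.1, 432.7, 16.0], [344.6, 448.7, 16.0]] [427.3 455.8  16. ]
[431, 0, 81, 92, 3386] ((489.8123779296875, 27.779155731201172), (114.79399108886719, 61.1936149597168), 53.34389114379883)
[[780.8, 245.3, 16.0], [843.1, 247.5, 16.0], [871.8, 115.2, 16.0], [805.0, 110.4, 16.0]] [825.2 179.6  16. ]
[229, 35, 64, 212, 12124] ((260.5, 140.5), (211.0, 63.0), 90.0)
[[577.2, 342.2, 16.0], [634.7, 301.9, 16.0], [493.4, 85.2, 16.0], [424.5, 133.6, 16.0]] [532.5 215.7  16. ]
[0, 141, 111, 205, 12004] ((11.204673767089844, 246.54354858398438), (173.75314331054688, 121.94168090820312), 48.8785285949707)
[[83.4, 413.6, 16.0], [275.2, 411.1, 16.0], [270.6, 192.4, 16.0], [54.2, 169.5, 16.0]] [170.8 296.7  16. ]
[143, 309, 41, 46, 699] ((160.11048889160156, 332.90057373046875), (51.73326873779297, 16.501129150390625), 48.01278305053711)
[[244.3, 115.5, 16.0], [271.7, 119.9, 16.0], [269.7, 38.2, 16.0], [241.1, 32.5, 16.0]] [256.7  76.5  16. ]
```

View pics/w1.png

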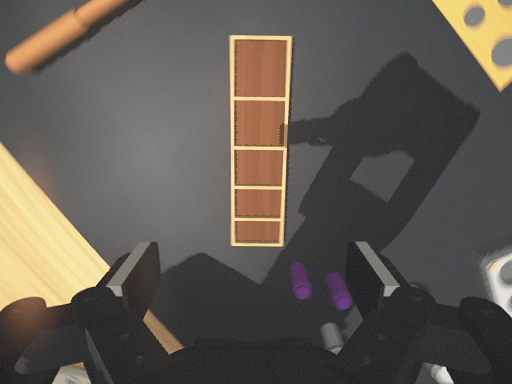

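```bash
python3 - <<'E'
from h import *
im=cv2.imread('pics/w1.png')
s=dict(eef_pos=r.sense()['eef_pos'],tcp_rot=r.sense()['tcp_rot']); c=cam('wrist',s)
hsv=cv2.cvtColor(im,cv2.COLOR_BGR2HSV)
m=((hsv[...,1]>70)&(hsv[...,0]<30)&(hsv[...,2]>60)).astype(np.uint8); m[:,:200]=0;m[:,320:]=0
ct=max(cv2.findContours(m,0,2)[0],key=cv2.contourArea)
ap=cv2.approxPolyDP(cv2.convexHull(ct),5,True)[:,0]; print(ap.tolist())
q=plane(ap,16,c); print(q.round(1).tolist(), q.mean(0).round(1)); 
print([np.linalg.norm(q[i]-q[i-1]).round(1) for i in range(len(q))])
rows=[98,148,187.5,219]
d=plane([[260,v] for v in [37]+rows+[245]],16,c); print(d.round(1).tolist()); print(np.linalg.norm(np.diff(d,axis=0),axis=1).round(1))
E
```

```text
[[291, 36], [283, 245], [231, 245], [229, 36]]
[[633.5, 301.4, 16.0], [482.9, 94.3, 16.0], [426.4, 134.6, 16.0], [577.1, 341.6, 16.0]] [530. 218.  16.]
[np.float64(69.2), np.float64(256.1), np.float64(69.4), np.float64(256.0)]
[[604.7, 320.6, 16.0], [566.6, 266.6, 16.0], [532.7, 218.5, 16.0], [503.9, 177.5, 16.0], [479.3, 142.7, 16.0], [457.9, 112.2, 16.0]]
[66.  58.8 50.1 42.7 37.3]
```

```bash
python3 - <<'E'
from h import *
C={}
for n in ('scene','side'):
    im=cv2.imread(f'pics/{n}0.png'); hsv=cv2.cvtColor(im,cv2.COLOR_BGR2HSV)
    for nm,lo,hi in (('purple',(125,80,60),(160,255,255)),('green',(45,100,60),(75,255,255)),('red',(0,180,150),(6,255,255))):
        m=cv2.inRange(hsv,lo,hi); m[:150]=0
        if n=='scene': m[:,:90]=0
        k,l,st,ce=cv2.connectedComponentsWithStats(m)
        C[n,nm]=[ce[i] for i in range(1,k) if st[i,4]>40]
a,b=cam('scene'),cam('side')
for nm in ('purple','green','red'):
    for p in C['scene',nm]:
        for q in C['side',nm]:
            P,g=tri(p,a,q,b)
            if g<6: print(nm,p.round(),q.round(),P.round(1),round(g,1))
E
```

```text
purple [172. 194.] [185. 242.] [404.  -95.8  30.6] 0.6
red [219. 222.] [263. 230.] [584.8 -88.9  35.8] 0.8
```

```bash
python3 - <<'E'
from h import *
a,b=cam('scene'),cam('side')
print('green',plane([[167,223]],30,a).round(),plane([[230,259]],30,b).round())
print('purples',plane([[232,181],[229,195]],30,a).round().tolist(),plane([[212,205],[228,213]],30,b).round().tolist())
E
```

```text
green [[ 497. -172.   30.]] [[ 495. -171.   30.]]
purples [[472.0, 54.0, 30.0], [516.0, 4.0, 30.0]] [[480.0, 45.0, 30.0], [515.0, 3.0, 30.0]]
```

```bash
python3 -c "
from h import *
goto(442,-195,150,0.942)"
```

```text
t 1.45 at [520.2 216.2 259. ] yaw 0.952 rows 10.4
dp [-380.2, 175.1, 109.1]
angular [-0.0003, 0.0005, 0.0096]
```

```bash
python3 -m creep '[{"dp":[-180,83,30],"angular":[0,0,0.01],"fingers":45},{"dp":[-180,83,30],"angular":[0,0,0.01],"fingers":45},{"dp":[-180,83,30],"angular":[0,0,0.01],"fingers":45},{"dp":[-180,83,30],"angular":[0,0,0.01],"fingers":45},{"dp":[-180,83,30],"angular":[0,0,0.01],"fingers":45}]' 60; python3 -m creep '[{"dp":[-200,92,79],"angular":[0,0,0],"fingers":45},{"dp":[-200,92,79],"angular":[0,0,0],"fingers":45},{"dp":[-200,92,79],"angular":[0,0,0],"fingers":45},{"dp":[-200,92,79],"angular":[0,0,0],"fingers":45},{"dp":[-200,92,79],"angular":[0,0,0],"fingers":45}]' 60; python3 -c "
from h import *
goto(442,-195,150,0.942)"
```

```text
clock: 1.87
eef_pos: [485.0, 20.0, 228.8]
tcp_rot: [-3.141, 0.001, 0.963]
contact_force: [0.9, -0.3, -0.6]
opening: 0.526
clock: 2.28
eef_pos: [450.3, -172.5, 158.4]
tcp_rot: [3.141, -0.0, 0.963]
contact_force: [0.2, 0.6, -0.0]
opening: 0.528
t 2.28 at [ 450.3 -172.5  158.4] yaw 0.963 rows 0.6
dp [-23.2, 6.1, 8.4]
angular [0.0005, -0.0001, 0.0208]
```

```bash
python3 -m creep '[{"dp":[-23,6,8],"angular":[0,0,0.02],"fingers":45},{"dp":[-23,6,8],"angular":[0,0,0.02],"fingers":45},{"dp":[-23,6,8],"angular":[0,0,0.02],"fingers":45}]' 60; python3 -c "
from h import *
s=r.sense(); print(s['eef_pos'],s['tcp_rot']); im=optics.grab_frame('wrist'); cv2.imwrite('pics/w2.png',im)
c=cam('wrist',s); print(proj([[442,-195,60],[442,-195,0],[464,-69,60],[475,-301,60],[581,-182,60],[598,-308,60]],c).round())"
```

```text
clock: 2.53
eef_pos: [441.8, -193.9, 150.4]
tcp_rot: [-3.14, 0.0, 0.939]
contact_force: [-0.5, -0.0, 0.3]
opening: 0.528
[ 441.83279396 -193.90640368  150.35304536] [-3.14015419e+00  2.05182049e-04  9.38781555e-01]
[[254. 193.]
 [254. 174.]
 [170.  31.]
 [361. 269.]
 [404.  66.]
 [500. 192.]]
```

View pics/w2.png

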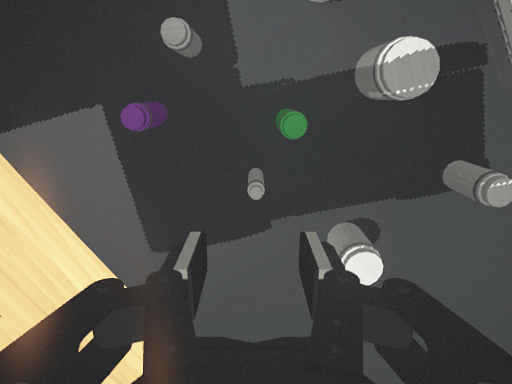

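```bash
python3 -c "
from h import *
c=cam('wrist'); q=plane([[256.5,192],[175,32],[365,267],[411,63],[496,190],[293,124]],60,c); print(q.round(1))
goto(q[0][0],q[0][1],22)"
```

```text
[[ 444.9 -195.    60. ]
 [ 466.9  -71.    60. ]
 [ 479.3 -301.1   60. ]
 [ 586.8 -182.6   60. ]
 [ 597.4 -304.6   60. ]
 [ 496.5 -168.9   60. ]]
t 2.58 at [ 442.5 -193.2  150.8] yaw 0.94 rows 3.1
dp [-0.1, 3.1, 128.8]
```

```bash
python3 -m creep '[{"dp":[0,2.5,40],"angular":[0,0,0],"fingers":40},{"dp":[0,2.5,80],"angular":[0,0,0],"fingers":36},{"dp":[0,2.5,110],"angular":[0,0,0],"fingers":36},{"dp":[0,2.5,127],"angular":[0,0,0],"fingers":36},{"dp":[0,2.5,127],"angular":[0,0,0],"fingers":36}]' 50; python3 -c "
from h import *
s=r.sense(); print(s['eef_pos']); im=optics.grab_frame('wrist'); cv2.imwrite('pics/w3.png',im)
c=cam('wrist',s); print(proj([s['eef_pos']+[0,0,38]],c))"
```

```text
clock: 3.0
eef_pos: [443.1, -192.5, 21.2]
tcp_rot: [-3.137, 0.001, 0.942]
contact_force: [-0.5, 0.6, -0.1]
opening: 0.425
[ 443.14780007 -192.49295123   21.23355461]
[[251.90427031 290.51357115]]
```

View pics/w3.png

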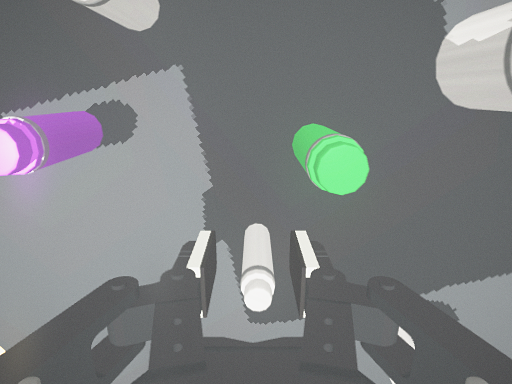

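```bash
python3 -m creep '[{"dp":[0,2,0],"angular":[0,0,0],"fingers":30},{"dp":[0,2,0],"angular":[0,0,0],"fingers":22},{"dp":[0,2,0],"angular":[0,0,0],"fingers":17},{"dp":[0,2,0],"angular":[0,0,0],"fingers":10},{"dp":[0,2,0],"angular":[0,0,0],"fingers":5}]' 40;python3 -m creep '[{"dp":[0,0,0],"angular":[0,0,0],"fingers":5},{"dp":[0,0,0],"angular":[0,0,0],"fingers":5},{"dp":[0,0,-5],"angular":[0,0,0],"fingers":5},{"dp":[0,0,-15],"angular":[0,0,0],"fingers":5},{"dp":[0,0,-40],"angular":[0,0,0],"fingers":5}]' 40;  python3 -c "
from h import *
s=r.sense(); print(s['eef_pos'],s['opening']*85.4); im=optics.grab_frame('wrist'); cv2.imwrite('pics/w4.png',im)"
```

```text
clock: 3.47
eef_pos: [447.6, -196.3, 25.5]
tcp_rot: [3.139, -0.001, 0.939]
contact_force: [-0.3, 0.2, 8.4]
opening: 0.149
clock: 3.88
eef_pos: [444.6, -195.2, 63.3]
tcp_rot: [-3.138, 0.001, 0.939]
contact_force: [0.3, 0.4, -1.6]
opening: 0.147
[ 444.62087137 -195.22005526   63.28840197] 12.546072821639251
```

View pics/w4.png

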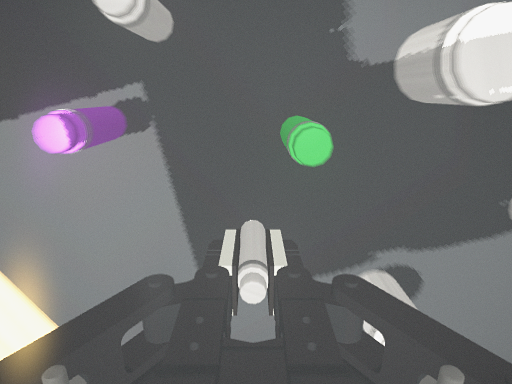

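```bash
python3 -m creep '[{"dp":[0,0,-40],"angular":[0,0,0],"fingers":5},{"dp":[0,0,-70],"angular":[0,0,0],"fingers":5},{"dp":[20,-12,-85],"angular":[0,0,0],"fingers":5},{"dp":[40,-25,-90],"angular":[0,0,0],"fingers":5},{"dp":[70,-40,-90],"angular":[0,0,0],"fingers":5}]' ;  python3 -c "
from h import *
goto(466.2,130.3,150,.942)"
```

```text
clock: 4.35
eef_pos: [456.3, -116.4, 156.9]
tcp_rot: [3.137, -0.001, 0.937]
contact_force: [0.2, -0.2, -1.6]
opening: 0.152
t 4.35 at [ 456.3 -116.4  156.9] yaw 0.937 rows 5.9
dp [204.6, -138.1, 6.6]
angular [0.0046, -0.0013, -0.0052]
```

```bash
python3 -m creep '[{"dp":[32,-22,1],"angular":[0,0,0],"fingers":5},{"dp":[66,-45,2],"angular":[0,0,0],"fingers":5},{"dp":[100,-67,3],"angular":[0,0,0],"fingers":5},{"dp":[134,-90,4],"angular":[0,0,0],"fingers":5},{"dp":[168,-113,5],"angular":[0,0,0],"fingers":5}]' ; python3 -m creep '[{"dp":[15,-10,1],"angular":[0,0,0],"fingers":5},{"dp":[28,-19,1],"angular":[0,0,0],"fingers":5},{"dp":[36,-25,1],"angular":[0,0,0],"fingers":5},{"dp":[36,-25,1],"angular":[0,0,0],"fingers":5}]' ; python3 -c "
from h import *
goto(466.2,130.3,70,.942)
s=r.sense(); print(s['eef_pos'],s['opening']*85.4); im=optics.grab_frame('wrist'); cv2.imwrite('pics/w5.png',im)"
```

```text
clock: 4.77
eef_pos: [463.3, 88.4, 150.1]
tcp_rot: [3.14, -0.001, 0.939]
contact_force: [1.2, -0.4, -1.2]
opening: 0.152
clock: 5.1
eef_pos: [464.7, 131.8, 148.7]
tcp_rot: [3.141, -0.001, 0.94]
contact_force: [0.4, 1.0, -1.9]
opening: 0.146
t 5.1 at [464.7 131.8 148.7] yaw 0.94 rows 1.9
dp [-0.4, 2.0, 78.7]
angular [0.0006, -0.0011, -0.0016]
[464.70393757 131.76714904 148.70125123] 12.43499106360014
```

View pics/w5.png

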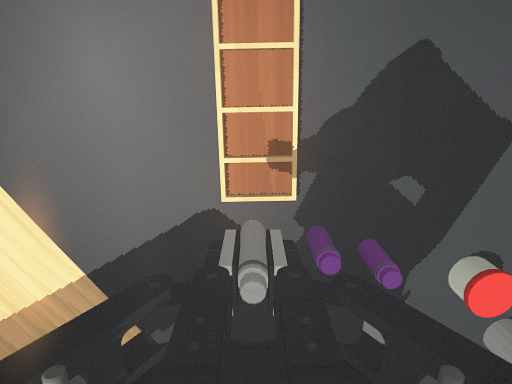

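```bash
python3 -c "
from h import *
c=cam('wrist'); q=plane([[224,160],[297,159],[221,200],[297,200]],16,c); print(q.round(1), q.mean(0)); print(proj([[466.2,130.3,16]],c))"
```

```text
[[454.1 158.9  16. ]
 [506.5 121.7  16. ]
 [429.3 131.1  16. ]
 [485.2  90.2  16. ]] [468.76859415 125.46664709  16.        ]
[[254.24247001 177.53612767]]
```

```bash
python3 -m creep '[{"dp":[-2,4,35],"angular":[0,0,0],"fingers":5},{"dp":[-2,4,70],"angular":[0,0,0],"fingers":5},{"dp":[-2,4,95],"angular":[0,0,0],"fingers":5},{"dp":[-2,4,108],"angular":[0,0,0],"fingers":5},{"dp":[-2,4,108],"angular":[0,0,0],"fingers":5}]' ; python3 -c "
from h import *
s=r.sense(); print(s['eef_pos'],s['contact_force']); im=optics.grab_frame('wrist'); cv2.imwrite('pics/w6.png',im)
im=optics.grab_frame('scene'); cv2.imwrite('pics/s6.png',cv2.resize(im[130:260,180:380],None,fx=3.5,fy=3.5,interpolation=cv2.INTER_CUBIC))
goto(467.5,128.8,31)"
```

```text
clock: 5.57
eef_pos: [464.5, 124.5, 37.6]
tcp_rot: [-3.139, 0.004, 0.937]
contact_force: [-1.1, -0.1, -0.5]
opening: 0.148
[464.54178152 124.48198039  37.58028816] [-1.05735155 -0.12697611 -0.45165377]
t 5.67 at [466.5 125.3  40.1] yaw 0.938 rows 0.2
dp [3.4, -1.2, 9.1]
```

View pics/w6.png

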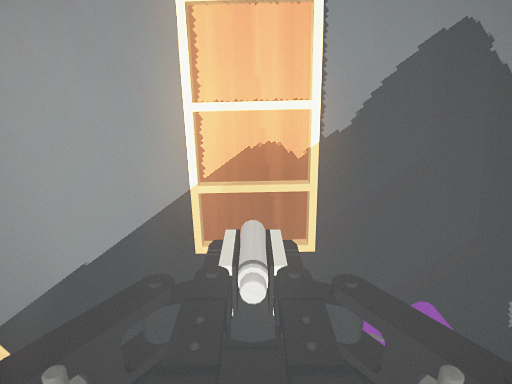

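View pics/s6.png

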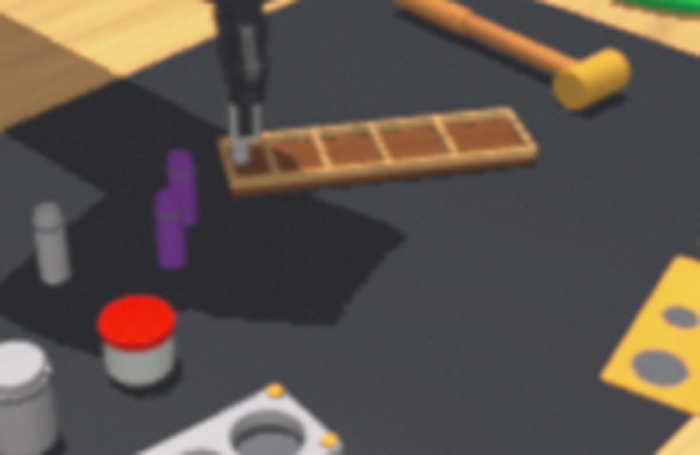

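```bash
python3 -m creep '[{"dp":[4,0,2],"angular":[0,0,0],"fingers":5},{"dp":[4,0,5],"angular":[0,0,0],"fingers":5},{"dp":[4,0,6.5],"angular":[0,0,0],"fingers":5},{"dp":[4,0,6.5],"angular":[0,0,0],"fingers":5}]' ; python3 -m creep '[{"dp":[0,0,1],"angular":[0,0,0],"fingers":5},{"dp":[0,0,2],"angular":[0,0,0],"fingers":5},{"dp":[0,0,2],"angular":[0,0,0],"fingers":5}]'
```

```text
clock: 6.0
eef_pos: [469.2, 129.7, 33.8]
tcp_rot: [3.141, -0.001, 0.939]
contact_force: [0.2, -1.0, -0.9]
opening: 0.148
clock: 6.25
eef_pos: [469.7, 129.9, 33.3]
tcp_rot: [3.141, -0.001, 0.939]
contact_force: [-4.6, -0.6, 25.8]
opening: 0.146
```

```bash
python3 -m creep '[{"dp":[0,0,-1],"angular":[0,0,0],"fingers":5},{"dp":[0,0,-1.3],"angular":[0,0,0],"fingers":16},{"dp":[0,0,-1.3],"angular":[0,0,0],"fingers":20},{"dp":[0,0,-1.3],"angular":[0,0,0],"fingers":30},{"dp":[0,0,-1.3],"angular":[0,0,0],"fingers":36}]' ; python3 -m creep '[{"dp":[0,0,-10],"angular":[0,0,0],"fingers":36},{"dp":[0,0,-40],"angular":[0,0,0],"fingers":36},{"dp":[0,0,-80],"angular":[0,0,0],"fingers":36},{"dp":[0,0,-115],"angular":[0,0,0],"fingers":36},{"dp":[0,0,-115],"angular":[0,0,0],"fingers":50}]'; python3 -c "
from h import *
s=r.sense(); im=optics.grab_frame('wrist'); cv2.imwrite('pics/w7.png',im)
goto(467,-70,155,.942)"
```

```text
clock: 6.67
eef_pos: [468.9, 129.6, 32.6]
tcp_rot: [-3.141, 0.0, 0.939]
contact_force: [0.2, -0.1, 0.9]
opening: 0.42
clock: 7.08
eef_pos: [472.6, 130.6, 154.4]
tcp_rot: [3.136, -0.007, 0.939]
contact_force: [1.1, 0.2, 0.4]
opening: 0.551
t 7.13 at [471.4 130.3 151.8] yaw 0.939 rows 4.8
dp [-164.2, 114.7, -3.6]
angular [0.0045, -0.0057, -0.0032]
```

View pics/w7.png

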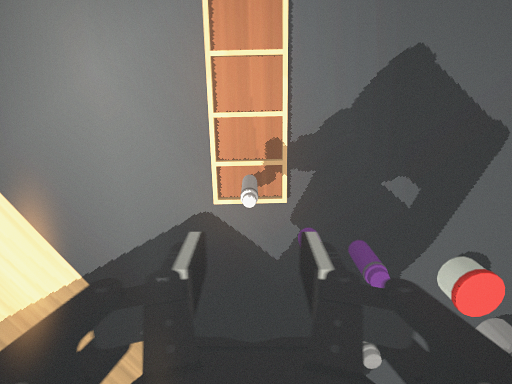

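```bash
python3 -m creep '[{"dp":[-33,23,0],"angular":[0,0,0],"fingers":50},{"dp":[-66,46,0],"angular":[0,0,0],"fingers":50},{"dp":[-99,69,0],"angular":[0,0,0],"fingers":50},{"dp":[-132,92,0],"angular":[0,0,0],"fingers":50},{"dp":[-164,114,0],"angular":[0,0,0],"fingers":50}]' ; python3 -m creep '[{"dp":[0,0,0],"angular":[0,0,0],"fingers":50},{"dp":[0,0,0],"angular":[0,0,0],"fingers":50}]'; python3 -c "
from h import *
s=r.sense(); print(s['eef_pos'],s['tcp_rot']);im=optics.grab_frame('wrist'); cv2.imwrite('pics/w8.png',im)
print(proj([[467,-71,60]],cam('wrist',s)))"
```

```text
clock: 7.55
eef_pos: [463.0, -71.8, 147.4]
tcp_rot: [-3.141, 0.001, 0.939]
contact_force: [0.9, -0.5, -1.0]
opening: 0.584
clock: 7.72
eef_pos: [463.3, -71.9, 147.3]
tcp_rot: [-3.141, 0.001, 0.935]
contact_force: [0.2, -0.3, 0.1]
opening: 0.583
[463.26610452 -71.86529267 147.27169831] [-3.14053290e+00  5.69227367e-04  9.34602077e-01]
[[255.96994683 189.510112  ]]
```

View pics/w8.png

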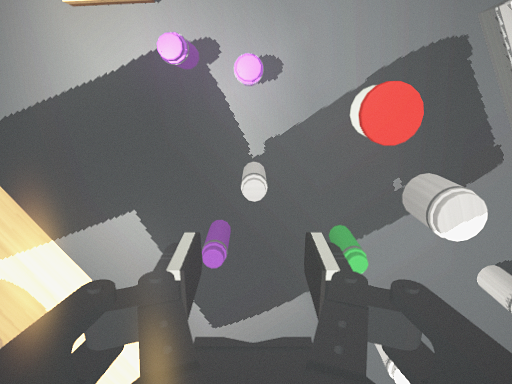

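```bash
python3 -c "
from h import *
c=cam('wrist'); q=plane([[255,189]],60,c)[0]; print(q); goto(q[0],q[1],20,.942)"
```

```text
[466.75162314 -68.93322726  60.        ]
t 7.77 at [463.4 -70.6 147.3] yaw 0.936 rows 3.1
dp [3.4, 1.9, 127.3]
angular [-0.0013, 0.0003, -0.0057]
```

```bash
python3 -m creep '[{"dp":[3,2,40],"angular":[0,0,0],"fingers":45},{"dp":[3,2,80],"angular":[0,0,0],"fingers":42},{"dp":[3,2,110],"angular":[0,0,0],"fingers":42},{"dp":[3,2,126],"angular":[0,0,0],"fingers":42},{"dp":[3,2,126],"angular":[0,0,0],"fingers":42}]' 50; python3 -c "
from h import *
s=r.sense(); print(s['eef_pos']); im=optics.grab_frame('wrist'); cv2.imwrite('pics/w9.png',im)
c=cam('wrist',s); print(proj([s['eef_pos']+[0,0,60-s['eef_pos'][2]]],c))"
```

```text
clock: 8.18
eef_pos: [464.6, -66.9, 18.4]
tcp_rot: [-3.135, 0.003, 0.941]
contact_force: [-0.3, 0.2, 0.2]
opening: 0.491
[464.55170177 -66.89163877  18.41232558]
[[251.7134782  296.36177609]]
```

View pics/w9.png

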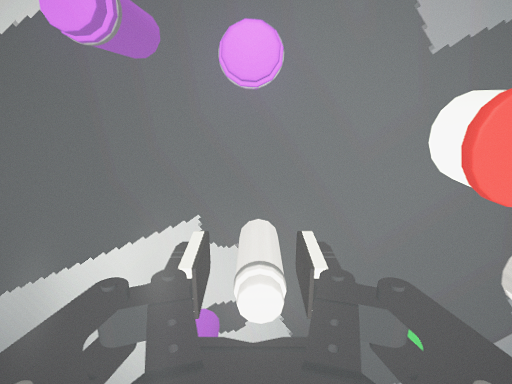

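```bash
python3 -m creep '[{"dp":[-1,2.7,0],"angular":[0,0,0],"fingers":36},{"dp":[-1,2.7,0],"angular":[0,0,0],"fingers":29},{"dp":[-1,2.7,0],"angular":[0,0,0],"fingers":24},{"dp":[-1,2.7,0],"angular":[0,0,0],"fingers":18},{"dp":[-1,2.7,0],"angular":[0,0,0],"fingers":12}]' 50;python3 -m creep '[{"dp":[0,0,0],"angular":[0,0,0],"fingers":10},{"dp":[0,0,0],"angular":[0,0,0],"fingers":10},{"dp":[0,0,-5],"angular":[0,0,0],"fingers":10},{"dp":[0,0,-15],"angular":[0,0,0],"fingers":10},{"dp":[0,0,-45],"angular":[0,0,0],"fingers":10}]';  python3 -m creep '[{"dp":[0,0,-40],"angular":[0,0,0],"fingers":10},{"dp":[0,0,-75],"angular":[0,0,0],"fingers":10},{"dp":[0,0,-90],"angular":[0,0,0],"fingers":10}]'; python3 -c "
from h import *
s=r.sense(); print(s['eef_pos'],s['opening']*85.4); im=optics.grab_frame('wrist'); cv2.imwrite('pics/w10.png',im)
goto(490.5,160.5,155,.942)"
```

```text
clock: 8.65
eef_pos: [470.0, -71.2, 23.2]
tcp_rot: [3.14, -0.001, 0.939]
contact_force: [-0.7, 2.3, 7.5]
opening: 0.226
clock: 9.07
eef_pos: [466.8, -71.0, 65.6]
tcp_rot: [-3.137, 0.002, 0.939]
contact_force: [0.5, -0.2, -2.0]
opening: 0.226
clock: 9.32
eef_pos: [470.9, -71.6, 162.0]
tcp_rot: [3.136, -0.003, 0.939]
contact_force: [0.8, -0.6, -1.2]
opening: 0.23
[470.91988337 -71.61331541 162.01065728] 19.684473240460147
t 9.37 at [471.9 -71.8 163.2] yaw 0.939 rows 5.6
dp [198.4, -122.3, 8.0]
angular [0.0077, -0.0039, -0.0033]
```

View pics/w10.png

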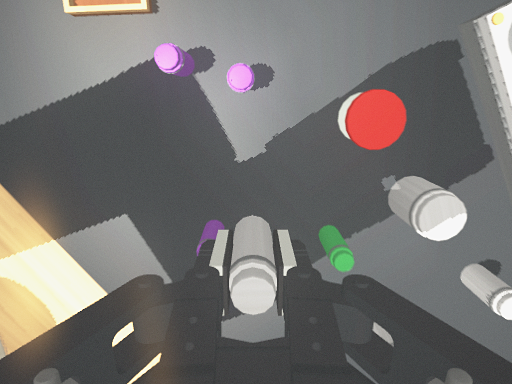

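```bash
python3 -m creep '[{"dp":[33,-20,0],"angular":[0,0,0],"fingers":10},{"dp":[66,-41,0],"angular":[0,0,0],"fingers":10},{"dp":[100,-62,0],"angular":[0,0,0],"fingers":10},{"dp":[134,-82,0],"angular":[0,0,0],"fingers":10},{"dp":[165,-102,0],"angular":[0,0,0],"fingers":10}]' ; python3 -m creep '[{"dp":[20,-12,0],"angular":[0,0,0],"fingers":10},{"dp":[35,-22,0],"angular":[0,0,0],"fingers":10},{"dp":[35,-22,0],"angular":[0,0,0],"fingers":10},{"dp":[35,-22,0],"angular":[0,0,0],"fingers":10}]' ; python3 -c "
from h import *
goto(490.5,161,50,.942)
s=r.sense(); print(s['eef_pos'],s['opening']*85.4); im=optics.grab_frame('wrist'); cv2.imwrite('pics/w11.png',im)
print(proj([[490.5,161,16]],cam('wrist',s)))"
```

```text
clock: 9.78
eef_pos: [484.0, 124.0, 157.2]
tcp_rot: [3.141, -0.001, 0.938]
contact_force: [-0.7, 0.2, -1.8]
opening: 0.23
clock: 10.12
eef_pos: [486.7, 163.9, 156.8]
tcp_rot: [-3.142, 0.0, 0.941]
contact_force: [-0.6, 0.4, -2.8]
opening: 0.227
t 10.12 at [486.7 163.9 156.8] yaw 0.941 rows 2.6
dp [-0.0, 4.8, 106.8]
angular [-0.0, 0.0004, -0.0011]
[486.65126541 163.90371893 156.7615684 ] 19.351899363637642
[[257.83218578 175.97958445]]
```

View pics/w11.png

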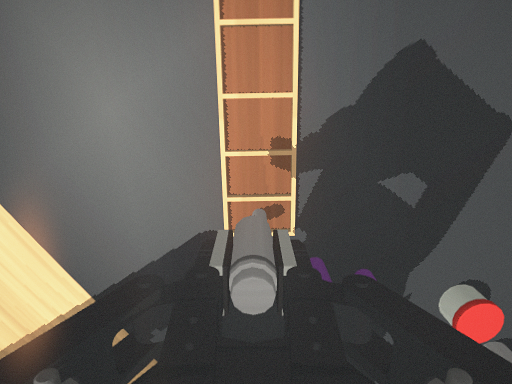

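```bash
python3 -m creep '[{"dp":[0,5,40],"angular":[0,0,0],"fingers":10},{"dp":[0,5,78],"angular":[0,0,0],"fingers":10},{"dp":[0,5,105],"angular":[0,0,0],"fingers":10},{"dp":[0,5,116],"angular":[0,0,0],"fingers":10},{"dp":[0,5,116],"angular":[0,0,0],"fingers":10}]' ; python3 -m creep '[{"dp":[0,0,0],"angular":[0,0,0],"fingers":10},{"dp":[0,0,0],"angular":[0,0,0],"fingers":10}]'; python3 -c "
from h import *
goto(490.5,161,32,.942)
im=optics.grab_frame('wrist'); cv2.imwrite('pics/w12.png',im)"
```

```text
clock: 10.58
eef_pos: [489.2, 158.8, 38.6]
tcp_rot: [-3.139, 0.004, 0.938]
contact_force: [-0.5, -0.6, -1.6]
opening: 0.229
clock: 10.75
eef_pos: [492.4, 160.4, 42.3]
tcp_rot: [3.14, -0.002, 0.938]
contact_force: [0.6, 0.1, -1.0]
opening: 0.231
t 10.75 at [492.4 160.4  42.3] yaw 0.938 rows 0.3
dp [-0.7, -1.9, 10.3]
angular [0.0014, -0.0018, -0.0037]
```

View pics/w12.png

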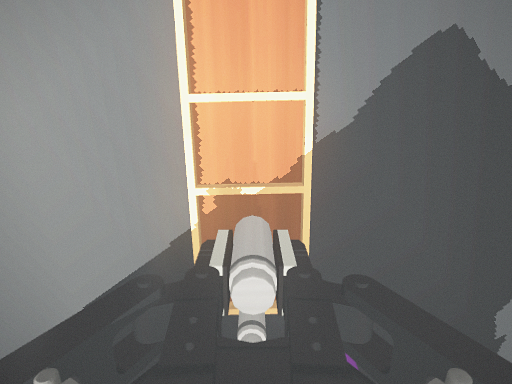

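```bash
python3 -m creep '[{"dp":[-0.7,-1,4],"angular":[0,0,0],"fingers":10},{"dp":[-0.7,-1,7.5],"angular":[0,0,0],"fingers":10},{"dp":[-0.7,-1,7.5],"angular":[0,0,0],"fingers":10},{"dp":[-0.7,-1,7.5],"angular":[0,0,0],"fingers":10}]' ; python3 -m creep '[{"dp":[0,0,1],"angular":[0,0,0],"fingers":10},{"dp":[0,0,2],"angular":[0,0,0],"fingers":10},{"dp":[0,0,2],"angular":[0,0,0],"fingers":10}]'
```

```text
clock: 11.13
eef_pos: [489.9, 160.5, 33.3]
tcp_rot: [3.142, -0.0, 0.939]
contact_force: [-0.1, 0.5, -1.8]
opening: 0.227
clock: 11.38
eef_pos: [490.0, 160.5, 31.2]
tcp_rot: [3.142, -0.0, 0.939]
contact_force: [0.0, 0.7, -0.3]
opening: 0.226
```

```bash
python3 -m creep '[{"dp":[0,0,0.7],"angular":[0,0,0],"fingers":10},{"dp":[0,0,1],"angular":[0,0,0],"fingers":10},{"dp":[0,0,1],"angular":[0,0,0],"fingers":10}]'
```

```text
clock: 11.63
eef_pos: [490.2, 160.7, 31.1]
tcp_rot: [3.141, -0.0, 0.939]
contact_force: [-3.5, 1.3, 13.0]
opening: 0.229
```

```bash
python3 -m creep '[{"dp":[0,0,-0.6],"angular":[0,0,0],"fingers":10},{"dp":[0,0,-0.6],"angular":[0,0,0],"fingers":24},{"dp":[0,0,-0.6],"angular":[0,0,0],"fingers":28},{"dp":[0,0,-0.6],"angular":[0,0,0],"fingers":36},{"dp":[0,0,-0.6],"angular":[0,0,0],"fingers":42}]' ; python3 -m creep '[{"dp":[0,0,-10],"angular":[0,0,0],"fingers":42},{"dp":[0,0,-40],"angular":[0,0,0],"fingers":42},{"dp":[0,0,-80],"angular":[0,0,0],"fingers":42},{"dp":[0,0,-115],"angular":[0,0,0],"fingers":42},{"dp":[0,0,-125],"angular":[0,0,0],"fingers":55}]'; python3 -c "
from h import *
s=r.sense(); im=optics.grab_frame('wrist'); cv2.imwrite('pics/w13.png',im)
goto(597,-305,150,.942)"
```

```text
clock: 12.05
eef_pos: [490.0, 160.4, 30.7]
tcp_rot: [3.142, 0.0, 0.939]
contact_force: [1.6, 1.2, -0.0]
opening: 0.488
clock: 12.47
eef_pos: [492.4, 161.3, 161.4]
tcp_rot: [3.137, -0.006, 0.939]
contact_force: [1.5, 0.5, 0.3]
opening: 0.621
t 12.52 at [492.7 161.3 161.3] yaw 0.939 rows 11.5
dp [-314.7, 359.6, 10.9]
angular [0.0047, -0.0064, -0.0033]
```

View pics/w13.png

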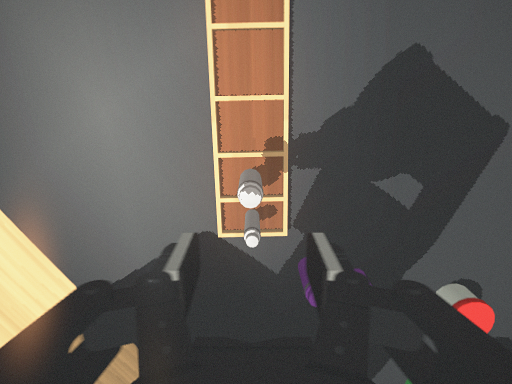

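Both stand upright in their compartments (14 at about (252,225), 21 at (250,185)). Next is the 28.

```bash
python3 -m creep '[{"dp":[-25,29,0],"angular":[0,0,0],"fingers":55},{"dp":[-52,60,0],"angular":[0,0,0],"fingers":55},{"dp":[-79,90,0],"angular":[0,0,0],"fingers":55},{"dp":[-106,121,0],"angular":[0,0,0],"fingers":55},{"dp":[-133,151,0],"angular":[0,0,0],"fingers":55}]' ; python3 -m creep '[{"dp":[-27,31,1],"angular":[0,0,0],"fingers":55},{"dp":[-54,61,2],"angular":[0,0,0],"fingers":55},{"dp":[-81,92,4],"angular":[0,0,0],"fingers":55},{"dp":[-108,123,6],"angular":[0,0,0],"fingers":55},{"dp":[-135,153,8],"angular":[0,0,0],"fingers":55}]';  python3 -m creep '[{"dp":[-25,28,0],"angular":[0,0,0],"fingers":55},{"dp":[-45,53,1],"angular":[0,0,0],"fingers":55},{"dp":[-45,53,1],"angular":[0,0,0],"fingers":55},{"dp":[-45,53,1],"angular":[0,0,0],"fingers":55}]';python3 -c "
from h import *
s=r.sense(); im=optics.grab_frame('wrist'); cv2.imwrite('pics/w14.png',im)
goto(597,-305,150,.942); print(proj([[597.4,-304.6,60]],cam('wrist',s)))"
```

```text
clock: 12.93
eef_pos: [532.9, -37.9, 155.5]
tcp_rot: [-3.141, 0.0, 0.939]
contact_force: [0.9, -0.1, 0.2]
opening: 0.645
clock: 13.35
eef_pos: [576.5, -237.4, 147.1]
tcp_rot: [-3.141, 0.0, 0.939]
contact_force: [0.8, 0.3, -0.2]
opening: 0.645
clock: 13.68
eef_pos: [592.4, -304.3, 145.6]
tcp_rot: [-3.14, 0.0, 0.936]
contact_force: [-0.0, 0.1, -0.1]
opening: 0.644
t 13.73 at [ 592.2 -303.   145.8] yaw 0.937 rows 0.2
dp [1.2, 5.0, -4.3]
angular [-0.002, 0.0001, -0.0045]
[[258.26123034 190.39683401]]
```

View pics/w14.png

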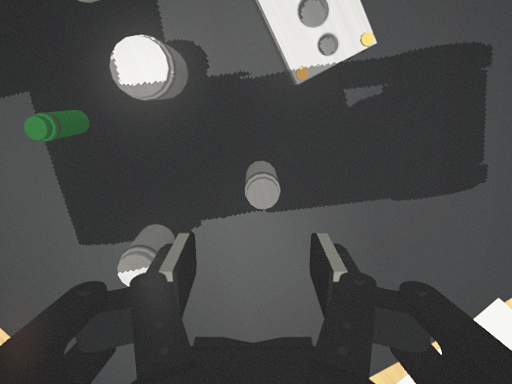

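```bash
python3 -c "
from h import *
c=cam('wrist'); q=plane([[264,191]],60,c)[0]; print(q); goto(q[0],q[1],19)"
```

```text
[ 600.36057268 -306.1465241    60.        ]
t 13.73 at [ 592.2 -303.   145.8] yaw 0.937 rows 3.0
dp [2.2, 8.7, 126.7]
```

```bash
python3 -m creep '[{"dp":[2,8,40],"angular":[0,0,0],"fingers":55},{"dp":[2,8,80],"angular":[0,0,0],"fingers":52},{"dp":[2,8,110],"angular":[0,0,0],"fingers":52},{"dp":[2,8,126],"angular":[0,0,0],"fingers":52},{"dp":[2,8,126],"angular":[0,0,0],"fingers":52}]' 60; python3 -c "
from h import *
s=r.sense(); print(s['eef_pos']); im=optics.grab_frame('wrist'); cv2.imwrite('pics/w15.png',im)
c=cam('wrist',s); print(proj([s['eef_pos']+[0,0,60-s['eef_pos'][2]]],c))"
```

```text
clock: 14.15
eef_pos: [597.4, -302.8, 16.3]
tcp_rot: [-3.134, 0.001, 0.94]
contact_force: [-1.1, -0.2, 0.0]
opening: 0.608
[ 597.41373521 -302.81747464   16.34462888]
[[251.43362347 299.5902898 ]]
```

View pics/w15.png

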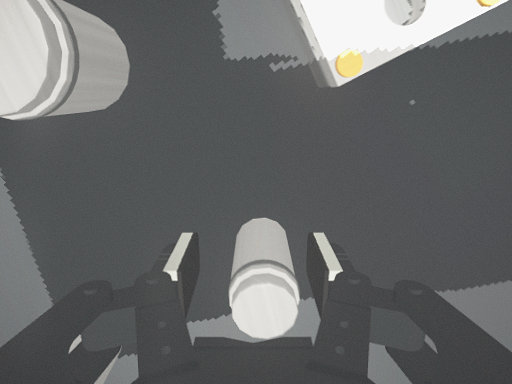

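```bash
python3 -m creep '[{"dp":[-2,4,0],"angular":[0,0,0],"fingers":46},{"dp":[-2,4,0],"angular":[0,0,0],"fingers":38},{"dp":[-2,4,0],"angular":[0,0,0],"fingers":32},{"dp":[-2,4,0],"angular":[0,0,0],"fingers":26},{"dp":[-2,4,0],"angular":[0,0,0],"fingers":18}]' 60;python3 -m creep '[{"dp":[0,0,0],"angular":[0,0,0],"fingers":14},{"dp":[0,0,0],"angular":[0,0,0],"fingers":14},{"dp":[0,0,-5],"angular":[0,0,0],"fingers":14},{"dp":[0,0,-15],"angular":[0,0,0],"fingers":14},{"dp":[0,0,-45],"angular":[0,0,0],"fingers":14}]';  python3 -m creep '[{"dp":[0,0,-40],"angular":[0,0,0],"fingers":14},{"dp":[0,0,-75],"angular":[0,0,0],"fingers":14},{"dp":[0,0,-90],"angular":[0,0,0],"fingers":14}]'; python3 -c "
from h import *
s=r.sense(); print(s['eef_pos'],s['opening']*85.4); im=optics.grab_frame('wrist'); cv2.imwrite('pics/w16.png',im)
goto(518,198.5,155,.942)"
```

```text
clock: 14.62
eef_pos: [603.0, -310.0, 22.7]
tcp_rot: [3.141, -0.0, 0.939]
contact_force: [-4.2, 2.5, 8.1]
opening: 0.306
clock: 15.03
eef_pos: [600.4, -308.9, 63.3]
tcp_rot: [-3.136, 0.001, 0.939]
contact_force: [-1.7, 0.6, -3.8]
opening: 0.31
clock: 15.28
eef_pos: [605.1, -311.4, 162.3]
tcp_rot: [3.134, -0.001, 0.939]
contact_force: [1.4, -0.5, -3.4]
opening: 0.31
[ 605.08756493 -311.41535856  162.34830309] 26.505179046918837
t 15.33 at [ 605.9 -311.8  163.9] yaw 0.939 rows 12.4
dp [359.8, -372.5, 5.6]
angular [0.0102, -0.0015, -0.0033]
```

View pics/w16.png

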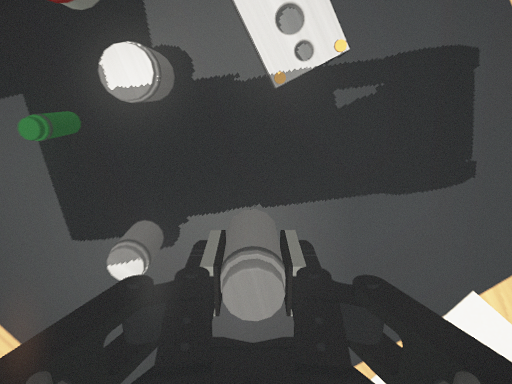

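```bash
python3 -m creep '[{"dp":[24,-25,0],"angular":[0,0,0],"fingers":14},{"dp":[50,-52,0],"angular":[0,0,0],"fingers":14},{"dp":[77,-80,0],"angular":[0,0,0],"fingers":14},{"dp":[104,-108,0],"angular":[0,0,0],"fingers":14},{"dp":[131,-136,0],"angular":[0,0,0],"fingers":14}]' ; python3 -m creep '[{"dp":[27,-28,0],"angular":[0,0,0],"fingers":14},{"dp":[54,-56,0],"angular":[0,0,0],"fingers":14},{"dp":[81,-84,0],"angular":[0,0,0],"fingers":14},{"dp":[108,-112,0],"angular":[0,0,0],"fingers":14},{"dp":[135,-140,0],"angular":[0,0,0],"fingers":14}]'; python3 -c "
from h import *
goto(518,198.5,155,.942)"
```

```text
clock: 15.75
eef_pos: [569.4, -122.6, 155.6]
tcp_rot: [-3.141, 0.0, 0.938]
contact_force: [1.0, 0.0, -3.3]
opening: 0.309
clock: 16.17
eef_pos: [536.3, 69.2, 155.7]
tcp_rot: [3.141, -0.0, 0.939]
contact_force: [0.6, 1.1, -4.0]
opening: 0.31
t 16.17 at [536.3  69.2 155.7] yaw 0.939 rows 3.1
dp [93.5, -91.2, 0.7]
angular [0.0001, -0.0001, -0.0035]
```

```bash
python3 -m creep '[{"dp":[27,-26,0],"angular":[0,0,0],"fingers":14},{"dp":[54,-52,0],"angular":[0,0,0],"fingers":14},{"dp":[78,-75,0],"angular":[0,0,0],"fingers":14},{"dp":[90,-86,0],"angular":[0,0,0],"fingers":14},{"dp":[90,-86,0],"angular":[0,0,0],"fingers":14}]' ; python3 -m creep '[{"dp":[0,0,0],"angular":[0,0,0],"fingers":14}]'; python3 -c "
from h import *
goto(518,198.5,42,.942)
s=r.sense(); im=optics.grab_frame('wrist'); cv2.imwrite('pics/w17.png',im)
print(proj([[518,198.5,16]],cam('wrist',s)))"
```

```text
clock: 16.58
eef_pos: [520.3, 194.3, 155.7]
tcp_rot: [-3.141, -0.001, 0.942]
contact_force: [0.3, 0.9, -3.6]
opening: 0.309
clock: 16.67
eef_pos: [520.5, 191.6, 155.5]
tcp_rot: [3.142, 0.0, 0.941]
contact_force: [0.2, -0.1, -3.6]
opening: 0.312
t 16.67 at [520.5 191.6 155.5] yaw 0.941 rows 2.7
dp [4.1, -6.1, 113.5]
angular [0.0001, 0.0004, -0.0009]
[[245.89116079 171.87959297]]
```

View pics/w17.png

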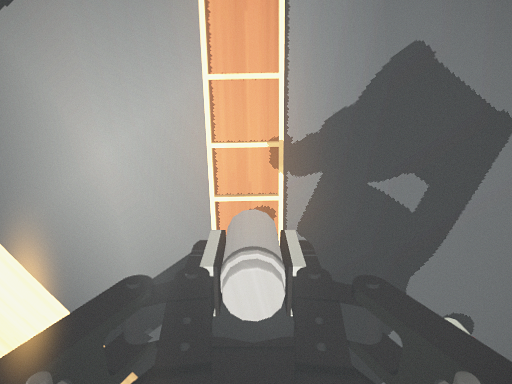

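```bash
python3 -m creep '[{"dp":[4,-5.5,40],"angular":[0,0,0],"fingers":14},{"dp":[4,-5.5,78],"angular":[0,0,0],"fingers":14},{"dp":[4,-5.5,105],"angular":[0,0,0],"fingers":14},{"dp":[4,-5.5,113],"angular":[0,0,0],"fingers":14},{"dp":[4,-5.5,113],"angular":[0,0,0],"fingers":14}]' ; python3 -m creep '[{"dp":[0,0,0],"angular":[0,0,0],"fingers":14},{"dp":[0,0,0],"angular":[0,0,0],"fingers":14},{"dp":[0,0,0],"angular":[0,0,0],"fingers":14}]'; python3 -c "
from h import *
goto(518,198.5,31,.942)
im=optics.grab_frame('wrist'); cv2.imwrite('pics/w18.png',im)"
```

```text
clock: 17.13
eef_pos: [517.5, 195.7, 40.8]
tcp_rot: [-3.139, 0.004, 0.937]
contact_force: [-0.3, 0.1, -3.1]
opening: 0.31
clock: 17.38
eef_pos: [520.4, 197.7, 44.7]
tcp_rot: [3.14, -0.003, 0.938]
contact_force: [1.0, 0.1, -3.2]
opening: 0.308
t 17.38 at [520.4 197.7  44.7] yaw 0.938 rows 0.3
dp [-0.8, -2.4, 13.7]
angular [0.0018, -0.0027, -0.0036]
```

View pics/w18.png

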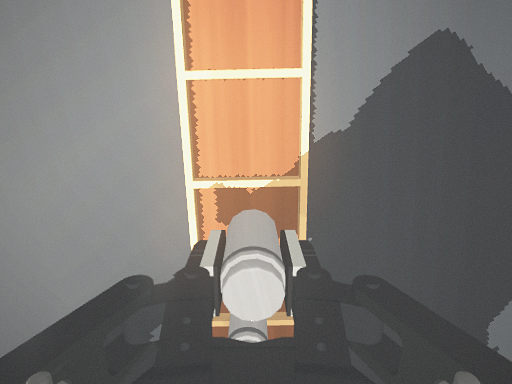

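```bash
python3 -m creep '[{"dp":[0,-2,4],"angular":[0,0,0],"fingers":14},{"dp":[0,-2,9],"angular":[0,0,0],"fingers":14},{"dp":[0,-2,10.5],"angular":[0,0,0],"fingers":14},{"dp":[0,-2,10.5],"angular":[0,0,0],"fingers":14}]' ; python3 -m creep '[{"dp":[0,0,1],"angular":[0,0,0],"fingers":14},{"dp":[0,0,1.5],"angular":[0,0,0],"fingers":14},{"dp":[0,0,1.5],"angular":[0,0,0],"fingers":14}]';python3 -m creep '[{"dp":[0,0,1],"angular":[0,0,0],"fingers":14},{"dp":[0,0,1],"angular":[0,0,0],"fingers":14}]'
```

```text
clock: 17.77
eef_pos: [516.8, 198.6, 31.8]
tcp_rot: [-3.141, 0.001, 0.939]
contact_force: [0.5, 0.2, -3.7]
opening: 0.311
clock: 18.02
eef_pos: [517.3, 198.7, 30.8]
tcp_rot: [-3.142, 0.0, 0.939]
contact_force: [-0.1, 1.1, -3.0]
opening: 0.308
clock: 18.18
eef_pos: [517.4, 198.8, 30.7]
tcp_rot: [-3.142, -0.0, 0.939]
contact_force: [-4.4, -0.1, 10.3]
opening: 0.309
```

Contact with the floor; release and go on to the 36.

```bash
python3 -m creep '[{"dp":[0,0,-0.5],"angular":[0,0,0],"fingers":14},{"dp":[0,0,-0.5],"angular":[0,0,0],"fingers":31},{"dp":[0,0,-0.5],"angular":[0,0,0],"fingers":36},{"dp":[0,0,-0.5],"angular":[0,0,0],"fingers":42},{"dp":[0,0,-0.5],"angular":[0,0,0],"fingers":48}]' ; python3 -m creep '[{"dp":[0,0,-10],"angular":[0,0,0],"fingers":48},{"dp":[0,0,-40],"angular":[0,0,0],"fingers":48},{"dp":[0,0,-80],"angular":[0,0,0],"fingers":48},{"dp":[0,0,-115],"angular":[0,0,0],"fingers":48},{"dp":[0,0,-125],"angular":[0,0,0],"fingers":62}]'; python3 -c "
from h import *
s=r.sense(); im=optics.grab_frame('wrist'); cv2.imwrite('pics/w19.png',im)
goto(479,-302,150,.942)"
```

```text
clock: 18.6
eef_pos: [517.5, 198.7, 30.3]
tcp_rot: [3.141, -0.0, 0.939]
contact_force: [-0.4, 0.1, -0.0]
opening: 0.557
clock: 19.02
eef_pos: [519.9, 199.6, 161.2]
tcp_rot: [3.137, -0.006, 0.939]
contact_force: [0.8, 1.3, 0.7]
opening: 0.687
t 19.07 at [520.1 199.7 161.1] yaw 0.939 rows 12.1
dp [-429.1, 263.2, 9.3]
angular [0.0045, -0.0069, -0.0032]
```

View pics/w19.png

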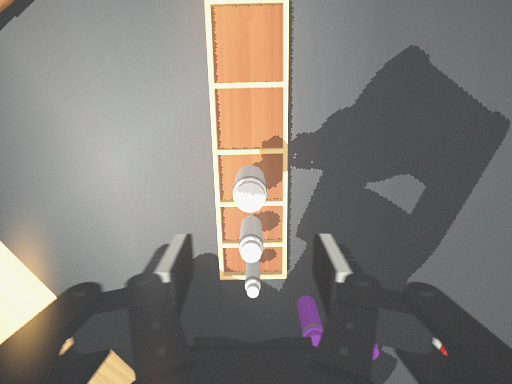

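```bash
python3 -m creep '[{"dp":[-34,21,0],"angular":[0,0,0],"fingers":62},{"dp":[-68,42,0],"angular":[0,0,0],"fingers":62},{"dp":[-102,63,0],"angular":[0,0,0],"fingers":62},{"dp":[-136,84,0],"angular":[0,0,0],"fingers":62},{"dp":[-170,104,0],"angular":[0,0,0],"fingers":62}]' ; python3 -m creep '[{"dp":[-34,21,0],"angular":[0,0,0],"fingers":62},{"dp":[-68,42,0],"angular":[0,0,0],"fingers":62},{"dp":[-102,63,0],"angular":[0,0,0],"fingers":62},{"dp":[-136,84,0],"angular":[0,0,0],"fingers":62},{"dp":[-170,104,0],"angular":[0,0,0],"fingers":62}]'; python3 -m creep '[{"dp":[-34,21,0],"angular":[0,0,0],"fingers":62},{"dp":[-65,40,1],"angular":[0,0,0],"fingers":62},{"dp":[-83,51,1],"angular":[0,0,0],"fingers":62},{"dp":[-83,51,1],"angular":[0,0,0],"fingers":62},{"dp":[-83,51,1],"angular":[0,0,0],"fingers":62}]'; python3 -c "
from h import *
s=r.sense(); im=optics.grab_frame('wrist'); cv2.imwrite('pics/w20.png',im)
goto(479,-301,150,.942); print(proj([[479.3,-301.1,60]],cam('wrist',s)))"
```

```text
clock: 19.48
eef_pos: [499.9, -1.6, 155.0]
tcp_rot: [-3.141, 0.0, 0.939]
contact_force: [0.9, -0.6, -0.6]
opening: 0.726
clock: 19.9
eef_pos: [483.4, -200.4, 155.0]
tcp_rot: [-3.141, 0.0, 0.939]
contact_force: [0.3, 0.1, 0.4]
opening: 0.728
clock: 20.32
eef_pos: [475.6, -296.4, 153.7]
tcp_rot: [-3.14, -0.0, 0.936]
contact_force: [-0.6, 0.1, 0.9]
opening: 0.725
t 20.37 at [ 475.7 -295.3  153.7] yaw 0.938 rows 0.2
dp [-2.6, 6.0, 3.7]
angular [-0.0014, -0.0002, -0.0044]
[[260.08986179 192.83778399]]
```

View pics/w20.png

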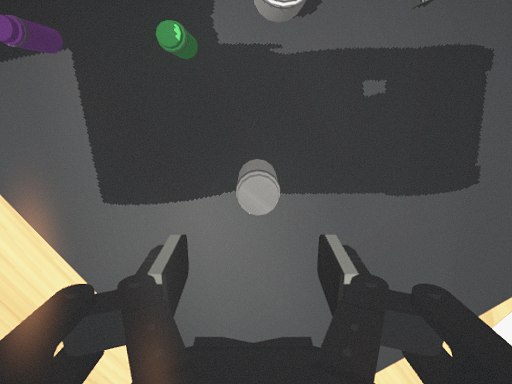

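```bash
python3 -m creep '[{"dp":[-4,7,40],"angular":[0,0,0],"fingers":62},{"dp":[-4,7,80],"angular":[0,0,0],"fingers":60},{"dp":[-4,7,115],"angular":[0,0,0],"fingers":60},{"dp":[-4,7,135],"angular":[0,0,0],"fingers":60},{"dp":[-4,7,135],"angular":[0,0,0],"fingers":60}]' 70; python3 -m creep '[{"dp":[0,0,0],"angular":[0,0,0],"fingers":60},{"dp":[0,0,0],"angular":[0,0,0],"fingers":60}]'; python3 -c "
from h import *
s=r.sense(); print(s['eef_pos']); im=optics.grab_frame('wrist'); cv2.imwrite('pics/w21.png',im)
c=cam('wrist',s); print(proj([s['eef_pos']+[0,0,60-s['eef_pos'][2]]],c))"
```

```text
clock: 20.78
eef_pos: [476.8, -299.6, 15.1]
tcp_rot: [-3.133, 0.0, 0.94]
contact_force: [-0.6, 1.5, 0.1]
opening: 0.703
clock: 20.95
eef_pos: [480.6, -302.7, 20.6]
tcp_rot: [3.14, -0.0, 0.94]
contact_force: [0.6, -0.1, 0.5]
opening: 0.704
[ 480.63275142 -302.6883071    20.60820569]
[[252.52476822 292.57610822]]
```

View pics/w21.png

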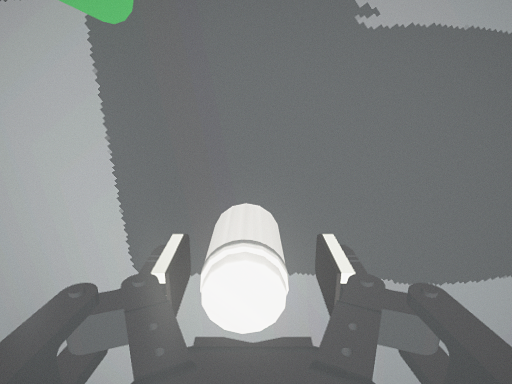

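```bash
python3 -m creep '[{"dp":[0,-2.7,0],"angular":[0,0,0],"fingers":54},{"dp":[0,-2.7,0],"angular":[0,0,0],"fingers":46},{"dp":[0,-2.7,0],"angular":[0,0,0],"fingers":40},{"dp":[0,-2.7,0],"angular":[0,0,0],"fingers":34},{"dp":[0,-2.7,0],"angular":[0,0,0],"fingers":24}]' 70;python3 -m creep '[{"dp":[0,0,0],"angular":[0,0,0],"fingers":20},{"dp":[0,0,0],"angular":[0,0,0],"fingers":20},{"dp":[0,0,-5],"angular":[0,0,0],"fingers":20},{"dp":[0,0,-15],"angular":[0,0,0],"fingers":20},{"dp":[0,0,-45],"angular":[0,0,0],"fingers":20}]';  python3 -m creep '[{"dp":[0,0,-40],"angular":[0,0,0],"fingers":20},{"dp":[0,0,-75],"angular":[0,0,0],"fingers":20},{"dp":[0,0,-90],"angular":[0,0,0],"fingers":20}]'; python3 -c "
from h import *
s=r.sense(); print(s['eef_pos'],s['opening']*85.4); im=optics.grab_frame('wrist'); cv2.imwrite('pics/w22.png',im)
goto(549.5,242.5,155,.942)"
```

```text
clock: 21.42
eef_pos: [477.7, -301.6, 20.5]
tcp_rot: [3.141, -0.0, 0.939]
contact_force: [-2.9, 2.9, 11.4]
opening: 0.403
clock: 21.83
eef_pos: [475.0, -299.9, 62.0]
tcp_rot: [-3.135, 0.0, 0.939]
contact_force: [0.3, -0.3, -3.3]
opening: 0.401
clock: 22.08
eef_pos: [479.1, -302.5, 159.5]
tcp_rot: [3.136, -0.0, 0.939]
contact_force: [1.3, -0.6, -3.8]
opening: 0.402
[ 479.0859997  -302.50539834  159.45379215] 34.33374019118675
t 22.13 at [ 479.9 -303.   160.8] yaw 0.939 rows 13.2
dp [481.2, -266.2, 3.9]
angular [0.0082, -0.0005, -0.0033]
```

View pics/w22.png

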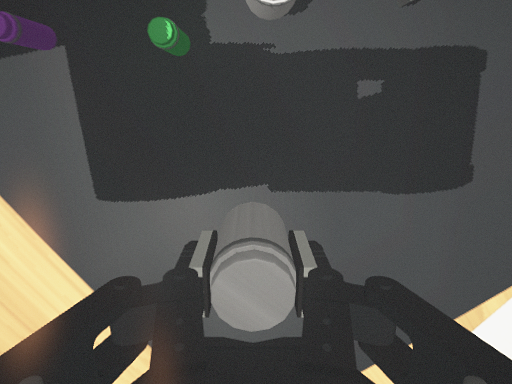

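```bash
python3 -m creep '[{"dp":[30,-17,0],"angular":[0,0,0],"fingers":20},{"dp":[64,-35,0],"angular":[0,0,0],"fingers":20},{"dp":[99,-55,0],"angular":[0,0,0],"fingers":20},{"dp":[134,-74,0],"angular":[0,0,0],"fingers":20},{"dp":[169,-93,0],"angular":[0,0,0],"fingers":20}]' ; python3 -m creep '[{"dp":[35,-19,0],"angular":[0,0,0],"fingers":20},{"dp":[70,-38,0],"angular":[0,0,0],"fingers":20},{"dp":[105,-58,0],"angular":[0,0,0],"fingers":20},{"dp":[140,-77,0],"angular":[0,0,0],"fingers":20},{"dp":[170,-94,0],"angular":[0,0,0],"fingers":20}]'; python3 -c "
from h import *
goto(549.5,242.5,155,.942)"
```

```text
clock: 22.55
eef_pos: [501.3, -108.4, 153.7]
tcp_rot: [-3.14, 0.0, 0.938]
contact_force: [1.1, -1.2, -3.4]
opening: 0.403
clock: 22.97
eef_pos: [526.2, 84.9, 153.7]
tcp_rot: [-3.141, 0.0, 0.939]
contact_force: [1.6, 1.0, -2.9]
opening: 0.404
t 22.97 at [526.2  84.9 153.7] yaw 0.939 rows 3.8
dp [140.9, -74.2, -1.3]
angular [-0.0008, 0.0004, -0.0029]
```

```bash
python3 -m creep '[{"dp":[34,-18,0],"angular":[0,0,0],"fingers":20},{"dp":[68,-36,0],"angular":[0,0,0],"fingers":20},{"dp":[102,-54,0],"angular":[0,0,0],"fingers":20},{"dp":[130,-68,0],"angular":[0,0,0],"fingers":20},{"dp":[138,-72,0],"angular":[0,0,0],"fingers":20}]' ; python3 -m creep '[{"dp":[0,0,0],"angular":[0,0,0],"fingers":20},{"dp":[0,0,0],"angular":[0,0,0],"fingers":20}]'; python3 -c "
from h import *
goto(549.5,242.5,42,.942)
s=r.sense(); im=optics.grab_frame('wrist'); cv2.imwrite('pics/w23.png',im)
print(proj([[549.5,242.5,16]],cam('wrist',s)))"
```

```text
clock: 23.38
eef_pos: [550.4, 240.7, 153.7]
tcp_rot: [-3.141, -0.001, 0.941]
contact_force: [-1.0, -0.4, -3.2]
opening: 0.397
clock: 23.55
eef_pos: [549.4, 236.2, 153.4]
tcp_rot: [-3.141, 0.002, 0.94]
contact_force: [-1.0, -0.4, -3.9]
opening: 0.402
t 23.55 at [549.4 236.2 153.4] yaw 0.94 rows 2.7
dp [5.4, -3.6, 111.4]
angular [-0.0007, 0.002, -0.0019]
[[248.65564819 171.02910143]]
```

View pics/w23.png

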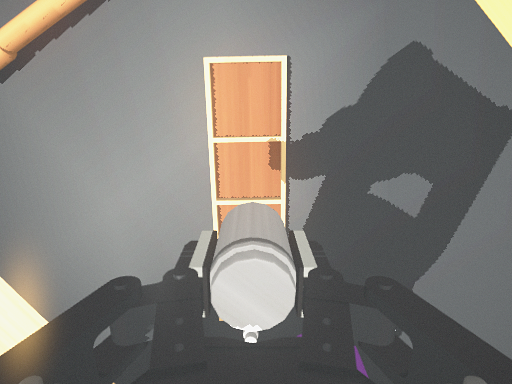

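```bash
python3 -m creep '[{"dp":[5,-3.5,35],"angular":[0,0,0],"fingers":20},{"dp":[5,-3.5,72],"angular":[0,0,0],"fingers":20},{"dp":[5,-3.5,100],"angular":[0,0,0],"fingers":20},{"dp":[5,-3.5,111],"angular":[0,0,0],"fingers":20},{"dp":[5,-3.5,111],"angular":[0,0,0],"fingers":20}]' ; python3 -m creep '[{"dp":[0,0,0],"angular":[0,0,0],"fingers":20},{"dp":[0,0,0],"angular":[0,0,0],"fingers":20},{"dp":[0,0,0],"angular":[0,0,0],"fingers":20}]'; python3 -c "
from h import *
goto(549.5,242.5,31,.942)
im=optics.grab_frame('wrist'); cv2.imwrite('pics/w24.png',im)"
```

```text
clock: 24.02
eef_pos: [548.3, 240.3, 40.6]
tcp_rot: [-3.139, 0.005, 0.937]
contact_force: [-0.8, -0.5, -4.1]
opening: 0.404
clock: 24.27
eef_pos: [551.9, 242.9, 45.4]
tcp_rot: [3.14, -0.003, 0.938]
contact_force: [-0.9, -0.1, -3.3]
opening: 0.4
t 24.27 at [551.9 242.9  45.4] yaw 0.938 rows 0.4
dp [-1.8, -1.7, 14.4]
angular [0.0017, -0.0029, -0.0035]
```

View pics/w24.png

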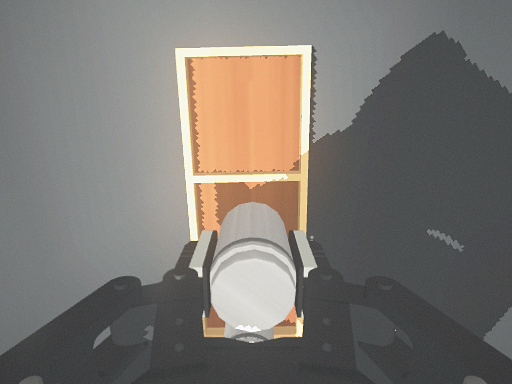

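```bash
python3 -m creep '[{"dp":[-1,-1,5],"angular":[0,0,0],"fingers":20},{"dp":[-1,-1,10],"angular":[0,0,0],"fingers":20},{"dp":[-1,-1,12],"angular":[0,0,0],"fingers":20},{"dp":[-1,-1,12],"angular":[0,0,0],"fingers":20}]' ; python3 -m creep '[{"dp":[0,0,1],"angular":[0,0,0],"fingers":20},{"dp":[0,0,1.5],"angular":[0,0,0],"fingers":20},{"dp":[0,0,1.5],"angular":[0,0,0],"fingers":20}]';python3 -m creep '[{"dp":[0,0,1],"angular":[0,0,0],"fingers":20},{"dp":[0,0,1],"angular":[0,0,0],"fingers":20}]'
```

```text
clock: 24.65
eef_pos: [548.4, 242.2, 30.6]
tcp_rot: [-3.141, 0.001, 0.939]
contact_force: [0.7, -0.9, -4.1]
opening: 0.406
clock: 24.9
eef_pos: [549.0, 242.4, 29.7]
tcp_rot: [-3.142, 0.0, 0.939]
contact_force: [0.6, -0.2, -4.3]
opening: 0.401
clock: 25.07
eef_pos: [549.0, 242.4, 28.7]
tcp_rot: [-3.142, 0.0, 0.939]
contact_force: [0.5, -1.1, -3.9]
opening: 0.4
```

```bash
python3 -m creep '[{"dp":[0,0,0.8],"angular":[0,0,0],"fingers":20},{"dp":[0,0,0.8],"angular":[0,0,0],"fingers":20}]'
```

```text
clock: 25.23
eef_pos: [549.1, 242.4, 28.6]
tcp_rot: [3.142, -0.0, 0.939]
contact_force: [-2.8, -0.7, 2.7]
opening: 0.402
```

Contact (force rose by about 7 N). Release, then the 44.

```bash
python3 -m creep '[{"dp":[0,0,0],"angular":[0,0,0],"fingers":20},{"dp":[0,0,0],"angular":[0,0,0],"fingers":39},{"dp":[0,0,0],"angular":[0,0,0],"fingers":44},{"dp":[0,0,0],"angular":[0,0,0],"fingers":50},{"dp":[0,0,0],"angular":[0,0,0],"fingers":56}]' ; python3 -m creep '[{"dp":[0,0,-10],"angular":[0,0,0],"fingers":56},{"dp":[0,0,-40],"angular":[0,0,0],"fingers":56},{"dp":[0,0,-80],"angular":[0,0,0],"fingers":56},{"dp":[0,0,-115],"angular":[0,0,0],"fingers":56},{"dp":[0,0,-125],"angular":[0,0,0],"fingers":70}]'; python3 -c "
from h import *
s=r.sense(); im=optics.grab_frame('wrist'); cv2.imwrite('pics/w25.png',im)
goto(584,-183,150,.942)"
```

```text
clock: 25.65
eef_pos: [549.2, 242.4, 28.0]
tcp_rot: [3.141, -0.0, 0.939]
contact_force: [0.1, -0.3, -0.3]
opening: 0.656
clock: 26.07
eef_pos: [551.8, 243.5, 159.3]
tcp_rot: [3.138, -0.007, 0.939]
contact_force: [1.8, 0.3, 0.6]
opening: 0.783
t 26.12 at [551.9 243.6 159.1] yaw 0.939 rows 10.3
dp [-325.3, 277.9, 7.9]
angular [0.0043, -0.0073, -0.0032]
```

View pics/w25.png

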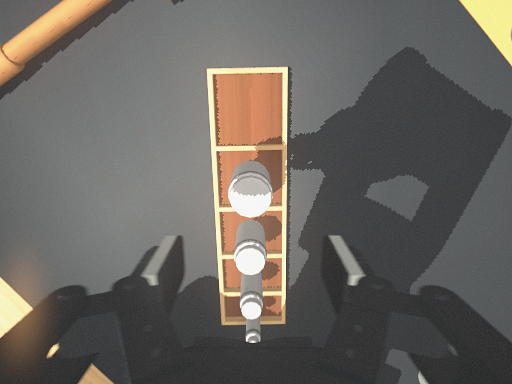

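```bash
python3 -m creep '[{"dp":[-28,24,0],"angular":[0,0,0],"fingers":72},{"dp":[-58,50,0],"angular":[0,0,0],"fingers":72},{"dp":[-88,76,0],"angular":[0,0,0],"fingers":72},{"dp":[-118,102,0],"angular":[0,0,0],"fingers":72},{"dp":[-148,127,0],"angular":[0,0,0],"fingers":72}]' ; python3 -m creep '[{"dp":[-30,26,0],"angular":[0,0,0],"fingers":72},{"dp":[-60,52,0],"angular":[0,0,0],"fingers":72},{"dp":[-90,77,0],"angular":[0,0,0],"fingers":72},{"dp":[-120,103,0],"angular":[0,0,0],"fingers":72},{"dp":[-148,127,0],"angular":[0,0,0],"fingers":72}]'; python3 -m creep '[{"dp":[-22,18,0],"angular":[0,0,0],"fingers":72},{"dp":[-26,22,0],"angular":[0,0,0],"fingers":72},{"dp":[-26,22,0],"angular":[0,0,0],"fingers":72},{"dp":[-26,22,0],"angular":[0,0,0],"fingers":72}]'; python3 -c "
from h import *
s=r.sense(); im=optics.grab_frame('wrist'); cv2.imwrite('pics/w26.png',im)
goto(584,-183,150,.942); print(proj([[586.8,-182.6,60]],cam('wrist',s)))"
```

```text
clock: 26.53
eef_pos: [563.5, 46.2, 152.6]
tcp_rot: [-3.141, 0.0, 0.939]
contact_force: [1.7, -1.1, 0.7]
opening: 0.844
clock: 26.95
eef_pos: [578.5, -148.7, 152.6]
tcp_rot: [-3.141, 0.0, 0.939]
contact_force: [0.2, -0.7, 0.5]
opening: 0.843
clock: 27.28
eef_pos: [580.9, -180.1, 152.5]
tcp_rot: [-3.14, 0.0, 0.938]
contact_force: [-0.3, 0.8, -0.7]
opening: 0.847
t 27.33 at [ 581.  -179.4  152.5] yaw 0.939 rows 0.1
dp [-1.1, 4.5, 2.5]
angular [-0.0013, 0.0, -0.003]
[[260.76871332 189.47724048]]
```

View pics/w26.png

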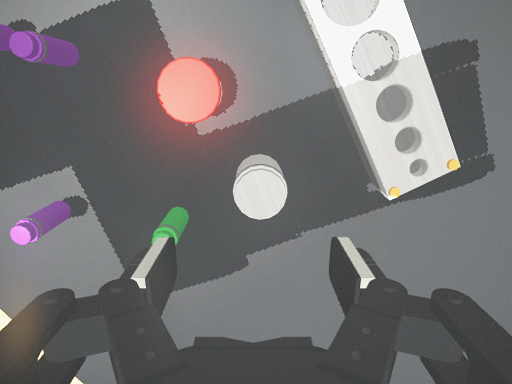

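```bash
python3 -c "
from h import *
c=cam('wrist'); q=plane([[260,190.5]],60,c)[0]; print(q); goto(q[0],q[1],19)"
```

```text
[ 585.90220663 -182.25924563   60.        ]
t 27.33 at [ 581.  -179.4  152.5] yaw 0.939 rows 3.2
dp [0.6, 5.8, 133.5]
```

```bash
python3 -m creep '[{"dp":[0.5,5.5,35],"angular":[0,0,0],"fingers":68},{"dp":[0.5,5.5,72],"angular":[0,0,0],"fingers":66},{"dp":[0.5,5.5,108],"angular":[0,0,0],"fingers":66},{"dp":[0.5,5.5,133],"angular":[0,0,0],"fingers":66},{"dp":[0.5,5.5,133],"angular":[0,0,0],"fingers":66}]' 80; python3 -m creep '[{"dp":[0,0,0],"angular":[0,0,0],"fingers":66},{"dp":[0,0,0],"angular":[0,0,0],"fingers":66}]'; python3 -c "
from h import *
s=r.sense(); print(s['eef_pos']); im=optics.grab_frame('wrist'); cv2.imwrite('pics/w27.png',im)
c=cam('wrist',s); print(proj([s['eef_pos']+[0,0,60-s['eef_pos'][2]]],c))"
```

```text
clock: 27.75
eef_pos: [582.4, -180.3, 15.0]
tcp_rot: [-3.133, 0.003, 0.941]
contact_force: [-1.1, -0.0, 0.4]
opening: 0.775
clock: 27.92
eef_pos: [587.3, -182.7, 21.5]
tcp_rot: [3.14, -0.001, 0.94]
contact_force: [0.1, -0.5, 1.4]
opening: 0.772
[ 587.29414715 -182.69934961   21.49804298]
[[252.53216353 291.15841257]]
```

View pics/w27.png

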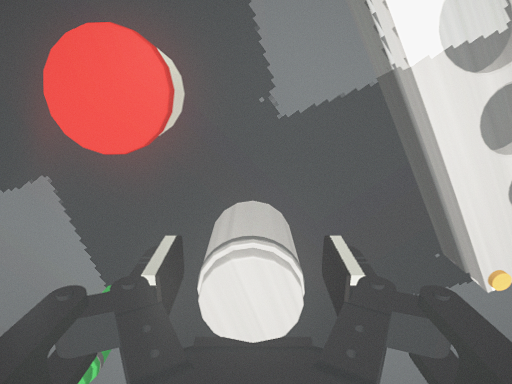

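```bash
python3 -m creep '[{"dp":[0,0,0],"angular":[0,0,0],"fingers":60},{"dp":[0,0,0],"angular":[0,0,0],"fingers":53},{"dp":[0,0,0],"angular":[0,0,0],"fingers":47},{"dp":[0,0,0],"angular":[0,0,0],"fingers":41},{"dp":[0,0,0],"angular":[0,0,0],"fingers":32}]' 80;python3 -m creep '[{"dp":[0,0,0],"angular":[0,0,0],"fingers":28},{"dp":[0,0,0],"angular":[0,0,0],"fingers":28},{"dp":[0,0,-5],"angular":[0,0,0],"fingers":28},{"dp":[0,0,-15],"angular":[0,0,0],"fingers":28},{"dp":[0,0,-45],"angular":[0,0,0],"fingers":28}]';  python3 -m creep '[{"dp":[0,0,-40],"angular":[0,0,0],"fingers":28},{"dp":[0,0,-75],"angular":[0,0,0],"fingers":28},{"dp":[0,0,-90],"angular":[0,0,0],"fingers":28},{"dp":[0,0,-90],"angular":[0,0,0],"fingers":28}]'; python3 -c "
from h import *
s=r.sense(); print(s['eef_pos'],s['opening']*85.4); im=optics.grab_frame('wrist'); cv2.imwrite('pics/w28.png',im)
goto(586,292.6,155,.942)"
```

```text
clock: 28.38
eef_pos: [586.4, -183.3, 21.5]
tcp_rot: [3.141, -0.0, 0.939]
contact_force: [-3.7, 2.7, 12.7]
opening: 0.495
clock: 28.8
eef_pos: [582.8, -182.4, 61.9]
tcp_rot: [-3.134, 0.003, 0.939]
contact_force: [-0.4, 0.2, -6.9]
opening: 0.495
clock: 29.13
eef_pos: [588.5, -184.2, 159.8]
tcp_rot: [3.135, -0.002, 0.939]
contact_force: [1.1, -0.4, -6.4]
opening: 0.496
[ 588.53843564 -184.18895189  159.80446164] 42.39581640812271
t 29.18 at [ 587.1 -183.7  157. ] yaw 0.939 rows 11.4
dp [383.6, -282.3, 1.4]
angular [0.0034, -0.0011, -0.0033]
```

View pics/w28.png

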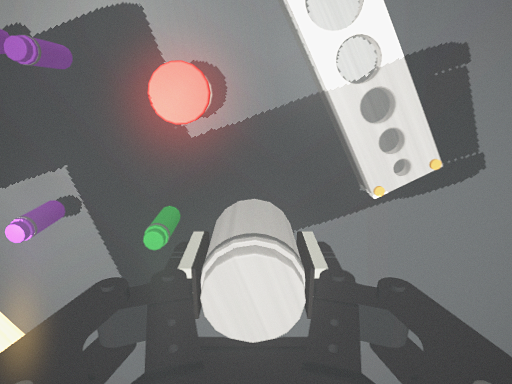

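```bash
python3 -m creep '[{"dp":[24,-18,0],"angular":[0,0,0],"fingers":28},{"dp":[50,-37,0],"angular":[0,0,0],"fingers":28},{"dp":[78,-57,0],"angular":[0,0,0],"fingers":28},{"dp":[108,-79,0],"angular":[0,0,0],"fingers":28},{"dp":[138,-101,0],"angular":[0,0,0],"fingers":28}]' ; python3 -m creep '[{"dp":[30,-22,0],"angular":[0,0,0],"fingers":28},{"dp":[60,-44,0],"angular":[0,0,0],"fingers":28},{"dp":[90,-66,0],"angular":[0,0,0],"fingers":28},{"dp":[120,-88,0],"angular":[0,0,0],"fingers":28},{"dp":[150,-110,0],"angular":[0,0,0],"fingers":28}]'; python3 -c "
from h import *
goto(586,292.6,155,.942)"
```

```text
clock: 29.6
eef_pos: [584.2, -11.0, 152.5]
tcp_rot: [-3.138, 0.002, 0.938]
contact_force: [0.3, 1.1, -4.6]
opening: 0.496
clock: 30.02
eef_pos: [584.1, 174.9, 152.4]
tcp_rot: [-3.139, 0.003, 0.939]
contact_force: [1.4, -0.4, -6.1]
opening: 0.493
t 30.02 at [584.1 174.9 152.4] yaw 0.939 rows 2.8
dp [96.1, -68.0, -2.8]
angular [-0.0026, 0.0035, -0.0033]
```

```bash
python3 -m creep '[{"dp":[30,-22,0],"angular":[0,0,0],"fingers":28},{"dp":[58,-42,0],"angular":[0,0,0],"fingers":28},{"dp":[80,-57,0],"angular":[0,0,0],"fingers":28},{"dp":[93,-66,0],"angular":[0,0,0],"fingers":28},{"dp":[93,-66,0],"angular":[0,0,0],"fingers":28}]' ; python3 -m creep '[{"dp":[0,0,0],"angular":[0,0,0],"fingers":28},{"dp":[0,0,0],"angular":[0,0,0],"fingers":28},{"dp":[0,0,0],"angular":[0,0,0],"fingers":28}]'; python3 -c "
from h import *
goto(586,292.6,42,.942)
s=r.sense(); im=optics.grab_frame('wrist'); cv2.imwrite('pics/w29.png',im)
print(proj([[586,292.6,16]],cam('wrist',s)))"
```

```text
clock: 30.43
eef_pos: [586.5, 290.5, 152.6]
tcp_rot: [-3.14, 0.002, 0.941]
contact_force: [1.3, -0.6, -6.9]
opening: 0.49
clock: 30.68
eef_pos: [587.4, 286.1, 154.1]
tcp_rot: [-3.141, 0.002, 0.938]
contact_force: [-0.0, 0.0, -6.4]
opening: 0.489
t 30.68 at [587.4 286.1 154.1] yaw 0.938 rows 2.7
dp [4.6, -4.8, 112.1]
angular [-0.0006, 0.0019, -0.0043]
[[247.25163297 171.69071024]]
```

View pics/w29.png

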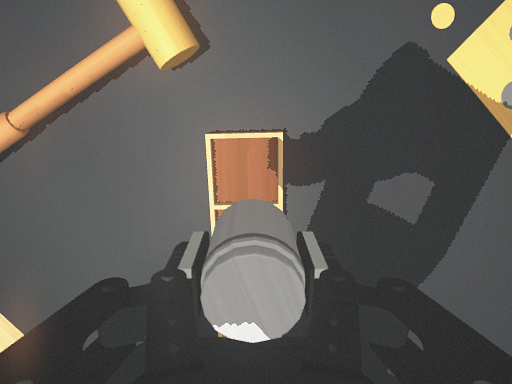

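```bash
python3 -m creep '[{"dp":[4.5,-4.5,32],"angular":[0,0,0],"fingers":28},{"dp":[4.5,-4.5,66],"angular":[0,0,0],"fingers":28},{"dp":[4.5,-4.5,94],"angular":[0,0,0],"fingers":28},{"dp":[4.5,-4.5,109],"angular":[0,0,0],"fingers":28},{"dp":[4.5,-4.5,109],"angular":[0,0,0],"fingers":28}]' ; python3 -m creep '[{"dp":[0,0,0],"angular":[0,0,0],"fingers":28},{"dp":[0,0,0],"angular":[0,0,0],"fingers":28},{"dp":[0,0,0],"angular":[0,0,0],"fingers":28},{"dp":[0,0,0],"angular":[0,0,0],"fingers":28}]'; python3 -c "
from h import *
goto(586,292.6,31,.942)
im=optics.grab_frame('wrist'); cv2.imwrite('pics/w30.png',im)"
```

```text
clock: 31.15
eef_pos: [584.3, 291.6, 42.0]
tcp_rot: [-3.139, 0.006, 0.938]
contact_force: [-1.2, -0.3, -8.1]
opening: 0.491
clock: 31.48
eef_pos: [588.0, 294.4, 47.8]
tcp_rot: [3.14, -0.002, 0.939]
contact_force: [0.2, -0.7, -6.9]
opening: 0.493
t 31.48 at [588.  294.4  47.8] yaw 0.939 rows 0.4
dp [-2.6, -0.6, 16.8]
angular [0.0013, -0.0025, -0.0034]
```

View pics/w30.png

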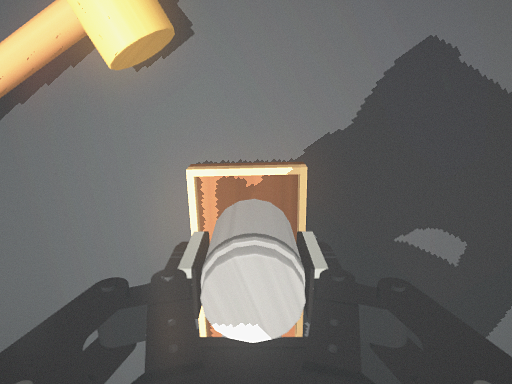

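```bash
python3 -m creep '[{"dp":[-1.5,0,5],"angular":[0,0,0],"fingers":28},{"dp":[-1.5,0,10],"angular":[0,0,0],"fingers":28},{"dp":[-1.5,0,13],"angular":[0,0,0],"fingers":28},{"dp":[-1.5,0,13],"angular":[0,0,0],"fingers":28},{"dp":[-1.5,0,13],"angular":[0,0,0],"fingers":28}]' ; python3 -m creep '[{"dp":[0,0,1],"angular":[0,0,0],"fingers":28},{"dp":[0,0,1.5],"angular":[0,0,0],"fingers":28},{"dp":[0,0,1.5],"angular":[0,0,0],"fingers":28}]'
```

```text
clock: 31.95
eef_pos: [585.6, 292.6, 32.5]
tcp_rot: [-3.141, 0.001, 0.939]
contact_force: [-0.0, -0.6, -6.5]
opening: 0.497
clock: 32.2
eef_pos: [586.0, 292.8, 31.5]
tcp_rot: [-3.142, -0.0, 0.939]
contact_force: [0.3, -1.0, -6.1]
opening: 0.493
```

```bash
python3 -m creep '[{"dp":[0,0,1],"angular":[0,0,0],"fingers":28},{"dp":[0,0,1.4],"angular":[0,0,0],"fingers":28},{"dp":[0,0,1.4],"angular":[0,0,0],"fingers":28}]'; python3 -m creep '[{"dp":[0,0,0.7],"angular":[0,0,0],"fingers":28},{"dp":[0,0,0.7],"angular":[0,0,0],"fingers":28}]'
```

```text
clock: 32.45
eef_pos: [585.9, 292.8, 30.0]
tcp_rot: [-3.142, 0.0, 0.939]
contact_force: [0.1, -0.1, -7.3]
opening: 0.488
clock: 32.62
eef_pos: [586.0, 292.8, 29.6]
tcp_rot: [3.142, -0.0, 0.939]
contact_force: [-0.6, -0.4, -4.1]
opening: 0.496
```

```bash
python3 -m creep '[{"dp":[0,0,0.5],"angular":[0,0,0],"fingers":28},{"dp":[0,0,0.5],"angular":[0,0,0],"fingers":28}]'; python3 -m creep '[{"dp":[0,0,0],"angular":[0,0,0],"fingers":28},{"dp":[0,0,0],"angular":[0,0,0],"fingers":47},{"dp":[0,0,0],"angular":[0,0,0],"fingers":52},{"dp":[0,0,0],"angular":[0,0,0],"fingers":58},{"dp":[0,0,0],"angular":[0,0,0],"fingers":64}]' ; python3 -m creep '[{"dp":[0,0,-10],"angular":[0,0,0],"fingers":66},{"dp":[0,0,-40],"angular":[0,0,0],"fingers":66},{"dp":[0,0,-80],"angular":[0,0,0],"fingers":66},{"dp":[0,0,-115],"angular":[0,0,0],"fingers":66},{"dp":[0,0,-145],"angular":[0,0,0],"fingers":70}]'; python3 -m creep '[{"dp":[0,0,-40],"angular":[0,0,0],"fingers":80},{"dp":[-20,0,-70],"angular":[0,0,0],"fingers":80},{"dp":[-40,0,-80],"angular":[0,0,0],"fingers":80},{"dp":[-40,0,-80],"angular":[0,0,0],"fingers":80},{"dp":[-40,0,-80],"angular":[0,0,0],"fingers":80}]'; python3 -c "
from h import *
for n in ('wrist','scene','side'):
    im=optics.grab_frame(n); cv2.imwrite(f'pics/{n}_end.png',im)
    if n!='wrist': print(n)
im=cv2.imread('pics/scene_end.png'); cv2.imwrite('pics/scene_endc.png',cv2.resize(im[110:310,80:360],None,fx=2.8,fy=2.8,interpolation=cv2.INTER_CUBIC))
im=cv2.imread('pics/side_end.png'); cv2.imwrite('pics/side_endc.png',cv2.resize(im[110:320,120:380],None,fx=2.8,fy=2.8,interpolation=cv2.INTER_CUBIC))
"
```

```text
clock: 32.78
eef_pos: [586.1, 292.9, 29.6]
tcp_rot: [3.141, -0.0, 0.939]
contact_force: [-2.7, -1.0, 3.1]
opening: 0.493
clock: 33.2
eef_pos: [586.3, 292.9, 29.0]
tcp_rot: [3.141, -0.001, 0.939]
contact_force: [-0.0, -0.0, -0.1]
opening: 0.745
clock: 33.62
eef_pos: [586.5, 293.0, 177.3]
tcp_rot: [3.141, -0.002, 0.939]
contact_force: [1.4, 0.2, 0.2]
opening: 0.824
clock: 34.03
eef_pos: [562.5, 260.2, 255.6]
tcp_rot: [3.14, -0.002, 0.938]
contact_force: [1.6, 0.5, -0.9]
opening: 0.939
scene
side
```

View pics/wrist_end.png

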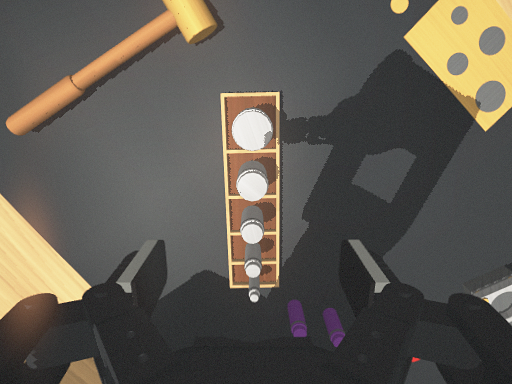

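View pics/scene_endc.png

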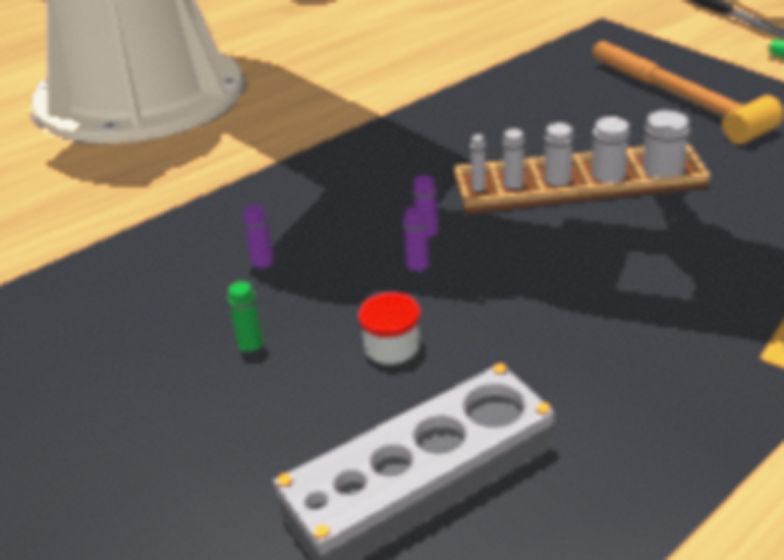

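View pics/side_endc.png

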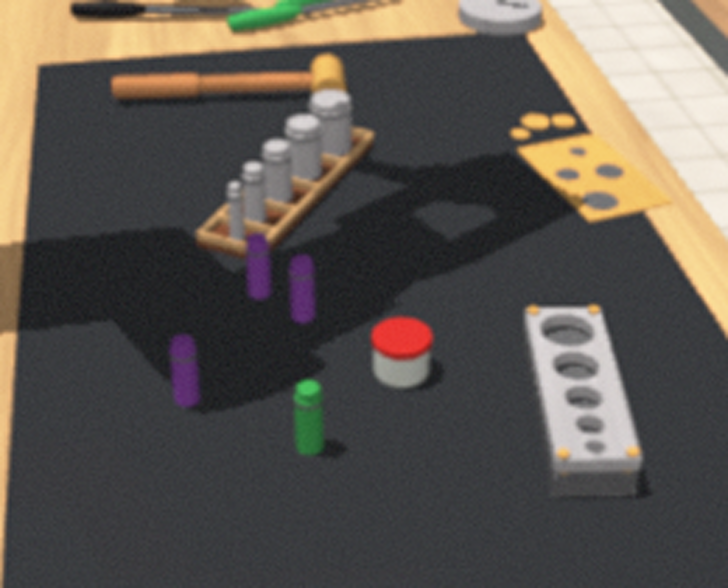

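```bash
python3 - <<'E'
from h import *
for n in ('scene','side'):
    a=cv2.imread(f'pics/{n}0.png'); b=cv2.imread(f'pics/{n}_end.png')
    for nm,lo,hi in (('red',(0,180,150),(6,255,255)),('green',(45,100,60),(75,255,255)),('purple',(125,80,60),(160,255,255))):
        o=[]
        for im in (a,b):
            m=cv2.inRange(cv2.cvtColor(im,cv2.COLOR_BGR2HSV),lo,hi); m[:150]=0
            k,l,st,ce=cv2.connectedComponentsWithStats(m); o.append([ce[i].round(1).tolist() for i in range(1,k) if st[i,4]>30])
        print(n,nm,o)
print(r.sense()['clock']); r.sign_off()
E
```

```text
scene red [[[218.5, 221.7]], [[218.5, 221.7]]]
scene green [[[166.9, 222.4]], [[167.0, 222.6]]]
scene purple [[[229.7, 188.8], [171.6, 193.6]], [[229.8, 189.5], [171.8, 194.2]]]
side red [[[263.0, 230.0]], [[263.0, 230.2]]]
side green [[[229.7, 249.9], [229.9, 263.5]], [[229.7, 258.6]]]
side purple [[[211.7, 205.0], [227.2, 212.4], [185.4, 241.8]], [[211.9, 205.5], [227.5, 212.9], [185.4, 242.1]]]
34.1833
the job is handed in; nothing more can be done
```

All five punches are in the tray in order of size, 14, 21, 28, 36 and 44 mm from the narrowest compartment to the widest. I placed them thinnest first and handed the job in at 34.2 s of the 120 s allowed. Each punch was lowered until the wrist force showed it touching the floor, then released.

- **Punches:** the last pictures from all three cameras show each one upright in its own compartment. None was knocked over.
- **Pot and look-alikes:** before and after pictures put them within about 1 pixel of where they started. In the side view the green look-alike was split into two patches at the start and one at the end. Those two patches centre on the same spot, so it has not moved.
- **Disc cutter and mallet:** I checked these by eye only, and both look undisturbed.
- **Forces:** the highest reading was 25.8 N, when the first punch was pressed onto the tray floor. The other placings were 13 N or less.

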